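# Nip a spice jar in the labelling clamp with the inner knob

## Task

Stand the round spice jar in the labelling clamp, between the rubber-faced jaw and the V-block, let go of it, and close the jaw with the small inner knob until it nips the jar snugly: held firmly with about 10 newtons, never crushed. The wide outer ring around the knob holds someone's setting, so leave it as it is; do not push on the jaw itself, and leave the other things on the bench alone. Finish with the jar upright against the V-block and your hand clear.

Things in the scene. Friction and masses are not known exactly. Their poses are not given: they have to be found in the camera images.
- jar: Loose round spice jar: amber glass body 45 mm diameter, 74 mm high, black cap 41 mm diameter, 96 mm high over all, about 0.16 kg. Origin at the centre of its underside, z up. The only round jar standing by itself on the bench; similar jars packed in cardboard trays are not wanted.
- tin: Bystander: square metal tin, 58 mm wide, 90 mm high. Origin at the centre of its underside.
- label_roll: Bystander: roll of paper labels lying flat, 84 mm diameter, 40 mm high. Origin at the centre of its underside.
- clamp: Labelling clamp, fixed to the bench: base plate 110 mm (own x) by 250 mm (own y), 12 mm thick; origin at the centre of its underside, z up. At own y = -75 mm a grey gear box, 74 mm square, top 62 mm above the bench, carries two concentric knobs on one vertical axis. At y = +55 mm is the jar's seat. Parts beside the seat end 52 mm above the bench; the jar's upper half can be held across own x.
- vblock (a point): Middle of the fixed aluminium V-block's top edge, 50 mm above the bench, on the +y side of the jar's seat (clamp's axes). The V opens towards -y. The jaw comes out of the gear box towards +y and pushes the jar into the V.
- seat (a point): Centre of the jar's underside when the jar is nipped, on top of the base plate, 12 mm above the bench; axes as the clamp's. A jar exactly here touches both faces of the V-block, so set it down 2 to 3 mm short, towards own -y; the closing jaw then pushes it home.
- jaw: Sliding jaw on a steel bar; axes as the clamp's; origin on the bar at bench height. Its plate is 44 mm wide (own x), 10 mm thick, 16 to 52 mm above the bench. In front, towards +y, a sprung rubber pad, 34 mm wide, 19 to 49 mm above the bench, gives 1 mm per 8 N. The plate's mounting varies: the pad's face is 13 to 23 mm ahead of the origin, and at the start 5.5 to 17 mm short of a seated jar.
- knob_top (a point): Centre of the inner knob's top face. Plain round steel knob, 26 mm diameter, 24 mm proud of the outer ring, top 103 mm above the bench, vertical axis. Clockwise seen from above closes the jaw, 12 mm per radian, no backlash; 0.5 to 1.5 rad are needed, no end stop within them.
- inner: The inner knob itself; origin on its axis at the level of the ring's top, z up. It turns against 0.22 N m of steady friction, plus 0.012 N m for each newton on the jar: 10 N is felt as 0.12 N m more than free turning (compare like with like, e.g. at rest after equal small turns). Once the jar is against pad and V-block the force climbs about 0.9 N per 0.01 rad. Let go, the knob stays and the force is kept.
- ring_mark (a point): A tick on the top face of the outer ring, 25 mm from the knobs' axis. The ring is a black disc, 60 mm diameter, 14 mm thick, round the foot of the inner knob; its top is 79 mm above the bench. It turns very easily (0.02 N m) and drives nothing in this job.
Mind the look-alikes: they are no part of the job. There is more than one size of the jar; the job needs the middle-sized.

How it is judged (in metres and radians):
On the way, in this order (a step that is already met when the one before it is completed fails the run):
1. the jar stands upright in the clamp, let go, before the jaw nips it (horizontal distance between jar and seat below 0.018 m and z of jar in the frame of seat below 0.003 m and angle between jar's own z axis and vertical below 0.08 rad and contact force between the fingers and jar below 0.2 N and contact force between jaw and jar below 3 N), for 0.2 s.
2. the jaw nips the jar with 6 to 14 N (contact force between jaw and jar between 6 and 14 N), for 0.2 s.
At the end, for the whole second after the job is handed in: The jar stands upright (within 3.4 degrees) on the clamp's base, within 4 mm of its seat against the V-block, at rest, nipped by the jaw with 6 to 14 N, and the outer ring's mark is within 4 mm of where it was (all of step 2 and horizontal distance between jar and seat below 0.004 m and z of jar in the frame of seat below 0.003 m and angle between jar's own z axis and vertical below 0.06 rad and linear speed of jar below 0.01 m/s and distance of ring_mark from where it was at the start of the episode below 0.004 m); the robot touches nothing.
It fails at once if the jar is crushed: more than 20 N from the jaw (contact force between jaw and jar above 20 N).
It fails at once if the outer ring is turned (its mark moves more than 4 mm) (distance of ring_mark from where it was at the start of the episode above 0.004 m).
It fails at once if the robot pushes on the jaw itself (contact force between any of the fingers, the arm and jaw above 6 N).
It fails at once if a bystander is moved by more than 15 mm (distance of any of tin, label_roll from where it was at the start of the episode above 0.015 m).
It also fails if it takes over 72 s, if anything falls off the work surface, if the arm or the gripper's body presses on something with over 40 N, if the wrist force passes 120 N, or if a joint passes its speed limit or range.

## Robot

A 6-joint arm with a two-finger parallel gripper is mounted at the origin on the work surface. World frame = base frame: x ahead of the robot, y to its left, z up, the work surface at z = 0. Lengths are in mm, angles in rad, forces in N, time in s.
With the tool pointing down it reaches from about 350 to 975 mm from the base axis. Payload 7.1 kg.
Tool frame: the origin (TCP) lies between the finger pads; the fingertips stand 8 mm ahead of it and the grasp point (between the pads) lies 11 mm behind it; x points along the fingers, y is the direction in which the jaws open and shut, and the axes are right-handed (so a half turn about x gives the same grasp; the last joint's range is limited). The gripper opens to 88 mm and grips with 3 to 60 N. Pads are 20 mm wide; open, the fingers measure 115 mm over their backs; the gripper's body (75 mm by 178 mm) begins 61 mm behind the grasp point.
Start: joints at [1.328, 0.423, 1.63, -0, 1.089, -0.019], TCP at [138.679, 609.403, 193.575] pointing down, gripper open.
Joint ranges: [-3, 3], [-0.9, 2.11], [0.09, 2.58], [-1.31, 4.45], [0.11, 2.69], [-2.54, 2.54]. Speed limits (rad/s): [2.39, 2.39, 3.01, 3.14, 3.14, 3.14].

## Interface

Orientations are given as a rotation vector (axis times angle).
In Python, from workcell import ctrl gives the robot as it stands.
- The arm moves only by the tool apply_moves, never from a script. Its argument "increments" is a list of rows, each an object with "gripper": the opening in per cent of the stroke, from 0 (shut) to 100 (fully open); "delta_pos": the shift along the tool's x, y, z in cm, a list of three; "dr": the turn, a rotation vector about the tool's x, y, z in rad, a list of three. In form: [{"gripper": gripper, "delta_pos": [dx, dy, dz], "dr": [ax, ay, az]}, ...]. A call has exactly 5 rows; each row shifts and turns the commanded pose from where the row before left it, along the tool's axes as they then stand; what a row does not reach is not made up. A row lasts 1/12 s, in which the tool goes at most 41.7 mm and 7.16 degrees, less where a joint would pass 70% of its speed; a pose out of reach is approached as far as the arm can. A call with a gripper value outside its range is refused whole. The fingers move at their own pace and stop on an object; the grip force is fixed at half the most. Time passes only in rows, so rows that do not move let the fingers close, or fill a call up. It gives the time, the measured TCP pose, the force and the opening at its end, in the units of the state.
- ctrl.get_obs(): the state, without advancing time (a new reading comes with each control period).
- ctrl.get_image(name): name is "side" or "top"; returns a dict with "img" (400x640x3 uint8, red, green, blue), "range_z" (400x640 float32, mm along the optical axis (not along the pixel's ray), 0 where there is no reading), "mtx" (3x3 intrinsics, pixels), "k1" (the pictures are not rectified: a ray, as slopes to the right and down, at radius r is drawn at 1 + k1 r^2 times it, then the intrinsics apply), "rvec" (rotation vector, rad) and "tvec" (3), from world to camera coordinates, as OpenCV has them. Camera axes: x right, y down, z forward; pixel columns grow to the right and rows downward; lengths in mm; the calibration is good to about 2 mm. A picture is of the moment at which its call begins.
- ctrl.close_job(): hands the job in, once; it reports no verdict.
The state is a dict: "t": time; "qpos": joint angles; "qvel": joint speeds; "joint_torque": joint torques, N m; "ee_pos": TCP position; "orientation": TCP orientation; "ft_force": force on the tool from outside, world axes, zero at the start; "moment": the same for the moment, N m; "width": finger opening in mm.
Only numpy, scipy, OpenCV 4.12 (cv2) and the standard library are available. Lean on these libraries where they do the work, as an engineer would, in place of code of your own. Each camera call takes 0.05 s, during which the arm holds its last target. There are 200 camera calls.

## Working session

There is one attempt and no reset: what is moved stays moved. The work goes in short steps, Python scripts to look and compute and a tool call to move; the robot and the scene stay as the last step left them, time stands still between calls to the robot, and variables do not carry over. Pictures are saved under pics/ and viewed, about 8 in all and at most 12, crops included, and the job is handed in when it is done.

Besides the shell and the picture viewer there is one more tool, called after "Request:" as a command line: name --argument value ..., lists and objects as JSON in quotes. apply_moves: Moves the arm, as the interface text tells. Its arguments: {"type":"object","properties":{"increments":{"type":"array","items":{"type":"object","properties":{"gripper":{"type":"number"},"delta_pos":{"type":"array","items":{"type":"number"}},"dr":{"type":"array","items":{"type":"number"}}}}}},"required":["increments"]}

```bash
mkdir -p pics; ls; cat > h.py <<'E'
import numpy as np, cv2
from workcell import ctrl
def look(n):
    d=ctrl.get_image(n); np.savez(f'{n}.npz',**d); return d
def load(n): return dict(np.load(f'{n}.npz'))
def ray(d,u,v):
    K=np.array(d['mtx']);k=float(d['k1'])
    # solve radial distortion
    x=(u-K[0,2])/K[0,0];y=(v-K[1,2])/K[1,1];rd=np.hypot(x,y);r=rd
    for _ in range(30): r=rd/(1+k*r*r)
    s=r/rd if rd>0 else 1
    return np.array([x*s,y*s,1.])
def cam(d):
    R=cv2.Rodrigues(np.array(d['rvec'],float))[0];t=np.array(d['tvec'],float).ravel();return R,t
def onplane(d,u,v,z):
    R,t=cam(d);c=-R.T@t;w=R.T@ray(d,u,v);return c+w*(z-c[2])/w[2]
def bydepth(d,u,v):
    R,t=cam(d);z=d['range_z'][int(v),int(u)];return R.T@(ray(d,u,v)*z-t)
def cloud(d):
    K=np.array(d['mtx']);k=float(d['k1']);R,t=cam(d)
    v,u=np.mgrid[0:400,0:640];x=(u-K[0,2])/K[0,0];y=(v-K[1,2])/K[1,1];rd=np.hypot(x,y);r=rd.copy()
    for _ in range(30): r=rd/(1+k*r*r)
    s=np.where(rd>0,r/np.maximum(rd,1e-9),1)
    P=np.stack([x*s,y*s,np.ones_like(x)],-1)*d['range_z'][...,None]
    return (P-t)@R
def project(d,P):
    R,t=cam(d);c=R@np.asarray(P,float)+t;x=c[:2]/c[2];x=x*(1+float(d['k1'])*(x@x));K=np.array(d['mtx'])
    return x*[K[0,0],K[1,1]]+K[:2,2]
def save(img,name): cv2.imwrite(f'pics/{name}.png',img[...,::-1])
E
python3 - <<'E'
from h import *
a=look('top');b=look('side')
save(a['img'],'top0');save(b['img'],'side0')
for d in(a,b):
    R,t=cam(d);print(-R.T@t,R[2],d['mtx'][0],d['k1'])
o=ctrl.get_obs();print(o)
E
```

```text
pics
[542.1980198  -38.67372068 903.42025218] [ 0.12067792  0.00725344 -0.99266521] [369.52092502   0.         319.34013857] -0.041580548488247944
[ 169.1759904  -648.97100571  519.98106084] [ 0.54047909  0.68388306 -0.49008806] [433.66370551   0.         322.56652037] -0.10116081652613086
{'t': 0.1, 'qpos': array([ 1.32799274e+00,  4.23753470e-01,  1.63062141e+00, -2.96550299e-05,
        1.08862299e+00, -1.90262237e-02]), 'qvel': array([ 7.00088685e-04, -9.36906957e-04, -1.64698602e-03,  1.13138594e-03,
       -6.89979615e-05, -5.68981971e-04]), 'joint_torque': array([-3.11621670e-04, -5.45618355e+01, -2.74324411e+01,  6.45218580e-02,
        1.87846483e-02, -8.70757077e-06]), 'ee_pos': array([138.56177535, 608.87425701, 192.88323054]), 'orientation': array([ 0.17458228,  1.56380481, -0.17677988]), 'ft_force': array([ 0.21882412, -0.18858193, -0.81117512]), 'moment': array([ 0.00243192,  0.02024736, -0.00138471]), 'width': 87.8656219535072}
```

View pics/top0.png

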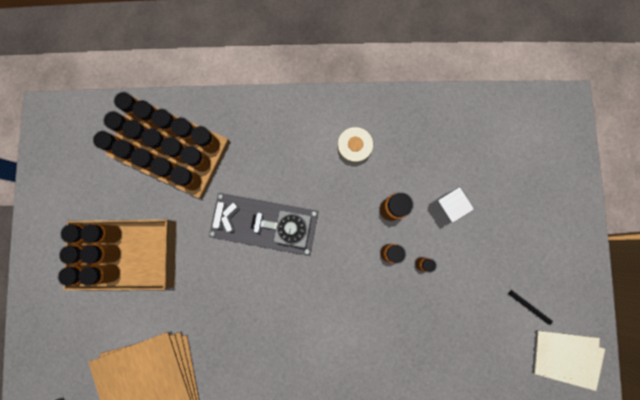

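View pics/side0.png

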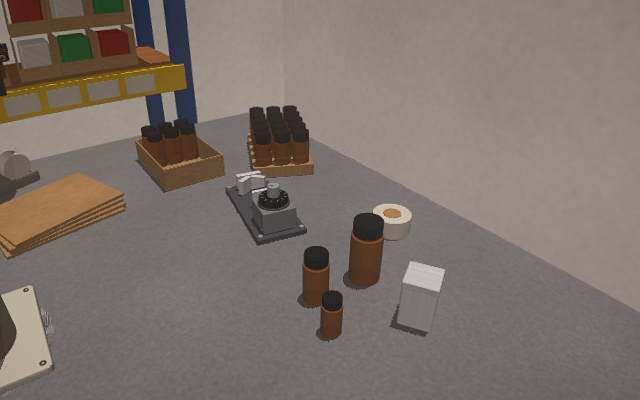

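The side view shows three loose jars: big at (366,250), middle at (316,277) and small at (332,315). In the top view they are at (397,206), (394,253) and (426,265). The middle one should be the 96 mm jar, so I'm checking heights by depth. In the top view the clamp is at (264,223), with the knob at (291,229) and the V-block at (222,215).

```bash
python3 - <<'E'
from h import *
a=load('top');b=load('side');C=cloud(a);S=cloud(b)
for n,(u,v) in dict(big=(397,203),mid=(394,251),small=(427,264),tin=(456,205),roll=(355,145)).items():
    w=C[v-18:v+19,u-18:u+19].reshape(-1,3); h=np.percentile(C[v-3:v+4,u-3:u+4,2],50)
    m=w[abs(w[:,2]-h)<8]; print(n,'top',h.round(1),'centre',((m.min(0)+m.max(0))/2).round(1),'ext',np.ptp(m,0).round(1))
# side cloud too for jars
for n,(u,v) in dict(big=(368,220),mid=(316,252),small=(332,296)).items(): print(n,'side',S[v,u].round(1))
# clamp
hsv=cv2.cvtColor(a['img'],cv2.COLOR_RGB2HSV)
print('axis guess',onplane(a,291,229,103))
reg=C[185:262,200:325].reshape(-1,3)
for lo,hi in((96,110),(72,86),(55,67),(44,56)):
    m=reg[(reg[:,2]>lo)&(reg[:,2]<hi)]; print(lo,hi,len(m),m.mean(0).round(1) if len(m) else '', ((m.min(0)+m.max(0))/2).round(1) if len(m) else '')
# base plate rect: points z 8..16
z=C[...,2];mask=np.zeros(z.shape,np.uint8);mask[185:262,200:325]=(z[185:262,200:325]>7);mask=cv2.morphologyEx(mask,cv2.MORPH_OPEN,np.ones((3,3)))
m=(mask>0)&(z<17); xy=C[m][:,:2].astype(np.float32);print('plate',cv2.minAreaRect(xy))
c=a['img'][180:290,200:460];c=cv2.resize(c,None,fx=3,fy=3,interpolation=cv2.INTER_CUBIC);save(c,'crop1')
E
```

```text
big top 122.6 centre [ 616.6 -206.1  120.4] ext [49.7 51.5 11.6]
mid top 94.5 centre [ 511.6 -197.2   93.3] ext [38.8 39.3 10.3]
small top 72.1 centre [ 486.2 -272.8   69.8] ext [28.8 29.7 11.3]
tin top 88.5 centre [ 616.9 -335.4   86.8] ext [76.  78.4 12.1]
roll top 39.4 centre [ 772.6 -120.2   37.9] ext [83.7 82.  12.2]
big side [ 620.8 -204.9  122.7]
mid side [ 515.7 -197.3   95.9]
small side [ 486.  -277.3   75.7]
axis guess [569.41568007  29.64344973 103.        ]
96 110 110 [572.   30.9 102. ] [572.8  30.8 101.6]
72 86 460 [571.4  30.5  78.1] [571.6  30.9  77.3]
55 67 479 [570.7  29.6  61.6] [571.1  50.7  61.1]
44 56 479 [599.3 167.8  49.3] [585.9 102.9  50. ]
plate ((590.5516357421875, 123.14430236816406), (290.56109619140625, 118.49934387207031), 76.47972106933594)
```

View pics/crop1.png

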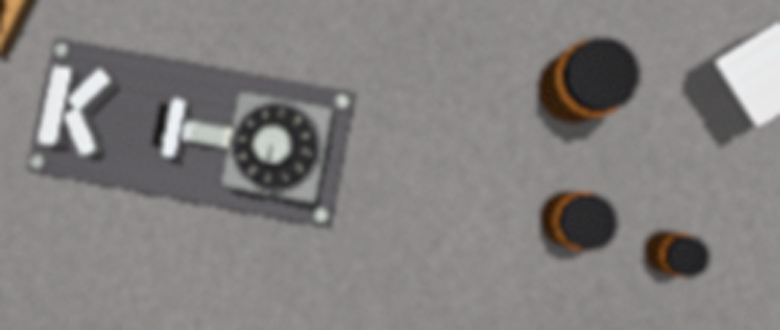

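Confirmed: the three loose jars stand at (397,206), (394,253) and (426,265) with tops at 123, 95 and 73 mm. The middle one at (394,253) is 95 mm high with a 39 mm cap, so it fits the description. Next I'll get the clamp yaw and plan the moves.

```bash
cat >> h.py <<'E'
from scipy.spatial.transform import Rotation as Ro
def need(target,ydir,o=None):
    """delta in tool frame (cm) and turn (rad) to point down at target with tool y along ydir (mod pi)"""
    o=o or ctrl.get_obs();R=Ro.from_rotvec(o['orientation'])
    x=np.array([0,0,-1.]);best=None
    for s in(1,-1):
        y=np.append(s*np.asarray(ydir[:2])/np.hypot(*ydir[:2]),0)
        T=Ro.from_matrix(np.c_[x,y,np.cross(x,y)]);r=(R.inv()*T).as_rotvec()
        if best is None or np.linalg.norm(r)<np.linalg.norm(best):best=r
    print('pos',o['ee_pos'].round(1),'delta_cm',(R.inv().apply(np.array(target)-o['ee_pos'])/10).round(2),'turn',best.round(3),'q',o['qpos'].round(2),'F',o['ft_force'].round(1),'M',o['moment'].round(3),'w',round(o['width'],1),'t',round(o['t'],2))
E
python3 - <<'E'
from h import *
a=load('top')
P={k:onplane(a,200+u/3+0,180+v/3+0,z)[:2] for k,(u,v,z) in dict(TL=(61,48,13),TR=(343,101,13),BL=(37,160,13),BR=(321,215,13),knob=(272,144,103),ring=(275,147,79)).items()}
for k in P:print(k,P[k].round(1))
yd=(P['TL']-P['TR']+P['BL']-P['BR']);yd/=np.linalg.norm(yd);print('ydir',yd,'centre',sum(P[k] for k in('TL','TR','BL','BR'))/4)
c=sum(P[k] for k in('TL','TR','BL','BR'))/4
print('knob from centre',c-75*yd,'seat',c+55*yd, 'seat from depth knob',np.array([571.8,30.8])+130*yd)
xd=np.array([yd[1],-yd[0]]);np.save('yd.npy',yd)
print(xd);o=ctrl.get_obs();R=Ro.from_rotvec(o['orientation']).as_matrix();print(R.round(3))
need([512,-197.3,53+40],xd)
E
```

```text
TL [655.6 209.5]
TR [608.4 -19.4]
BL [565.1 227.7]
BR [ 5.179e+02 -4.000e-01]
knob [571.6  30.3]
ring [570.2  30.2]
ydir [0.20225117 0.97933368] centre [586.73476189 104.33832889]
knob from centre [571.56592428  30.88830257] seat [597.85857614 158.20168152] seat from depth knob [598.09265186 158.11337894]
[ 0.97933368 -0.20225117]
[[-0.     0.222  0.975]
 [-0.001  0.975 -0.222]
 [-1.    -0.001 -0.   ]]
pos [138.6 608.9 192.9] delta_cm [ 10.09 -70.31  54.3 ] turn [1.551e+00 1.000e-03 1.000e-03] q [ 1.33  0.42  1.63 -0.    1.09 -0.02] F [ 0.2 -0.2 -0.8] M [ 0.002  0.02  -0.001] w 87.9 t 0.1
```

Request:
apply_moves --increments '[{"gripper": 80, "delta_pos": [0, -1.5, 2.8], "dr": [0, 0, 0]}, {"gripper": 80, "delta_pos": [0, -1.5, 2.8], "dr": [0, 0, 0]}, {"gripper": 80, "delta_pos": [0, -1.5, 2.8], "dr": [0, 0, 0]}, {"gripper": 80, "delta_pos": [0, -1.5, 2.8], "dr": [0, 0, 0]}, {"gripper": 80, "delta_pos": [0, -1.5, 2.8], "dr": [0, 0, 0]}]'

```text
t: 0.52
ee_pos: [259.2, 503.9, 193.2]
orientation: [0.175, 1.564, -0.176]
ft_force: [0.8, 0.7, -0.5]
width: 70.2
```

Request:
apply_moves --increments '[{"gripper": 80, "delta_pos": [0, -1.5, 2.8], "dr": [0, 0, 0]}, {"gripper": 80, "delta_pos": [0, -1.5, 2.8], "dr": [0, 0, 0]}, {"gripper": 80, "delta_pos": [0, -1.5, 2.8], "dr": [0, 0, 0]}, {"gripper": 80, "delta_pos": [0, -1.5, 2.8], "dr": [0, 0, 0]}, {"gripper": 80, "delta_pos": [0, -1.5, 2.8], "dr": [0, 0, 0]}]'

```text
t: 0.93
ee_pos: [379.2, 399.6, 193.3]
orientation: [0.175, 1.564, -0.176]
ft_force: [0.3, -0.1, -0.5]
width: 70.0
```

Request:
apply_moves --increments '[{"gripper": 80, "delta_pos": [0, -1.5, 2.8], "dr": [0, 0, 0]}, {"gripper": 80, "delta_pos": [0, -1.5, 2.8], "dr": [0, 0, 0]}, {"gripper": 80, "delta_pos": [0, -1.5, 2.8], "dr": [0, 0, 0]}, {"gripper": 80, "delta_pos": [0, -1.5, 2.8], "dr": [0, 0, 0]}, {"gripper": 80, "delta_pos": [0, -1.5, 2.8], "dr": [0, 0, 0]}]'

```text
t: 1.35
ee_pos: [499.0, 295.4, 193.3]
orientation: [0.175, 1.564, -0.176]
ft_force: [0.2, 1.7, -0.1]
width: 70.3
```

Request:
apply_moves --increments '[{"gripper": 80, "delta_pos": [0, -3.2, 0.8], "dr": [0, 0, 0]}, {"gripper": 80, "delta_pos": [0, -3.2, 0.8], "dr": [0, 0, 0]}, {"gripper": 80, "delta_pos": [0, -3.2, 0.8], "dr": [0, 0, 0]}, {"gripper": 80, "delta_pos": [0, -3.2, 0.8], "dr": [0, 0, 0]}, {"gripper": 80, "delta_pos": [0, -3.2, 0.8], "dr": [0, 0, 0]}]'

```text
t: 1.77
ee_pos: [501.3, 130.3, 193.2]
orientation: [0.175, 1.564, -0.176]
ft_force: [0.5, -0.3, -0.9]
width: 70.1
```

Request:
apply_moves --increments '[{"gripper": 80, "delta_pos": [0, -3.2, 0.8], "dr": [0, 0, 0]}, {"gripper": 80, "delta_pos": [0, -3.2, 0.8], "dr": [0, 0, 0]}, {"gripper": 80, "delta_pos": [0, -3.2, 0.8], "dr": [0, 0, 0]}, {"gripper": 80, "delta_pos": [0, -3.2, 0.8], "dr": [0, 0, 0]}, {"gripper": 80, "delta_pos": [0, -3.2, 0.8], "dr": [0, 0, 0]}]'

```text
t: 2.18
ee_pos: [504.8, -34.5, 193.4]
orientation: [0.176, 1.564, -0.176]
ft_force: [-1.0, 0.1, 0.3]
width: 70.4
```

Request:
apply_moves --increments '[{"gripper": 80, "delta_pos": [0, 0, 0], "dr": [0.12, 0, 0]}, {"gripper": 80, "delta_pos": [0, 0, 0], "dr": [0.12, 0, 0]}, {"gripper": 80, "delta_pos": [0, 0, 0], "dr": [0.12, 0, 0]}, {"gripper": 80, "delta_pos": [0, 0, 0], "dr": [0.12, 0, 0]}, {"gripper": 80, "delta_pos": [0, 0, 0], "dr": [0.12, 0, 0]}]'

```text
t: 2.6
ee_pos: [504.9, -33.2, 193.3]
orientation: [0.649, 1.472, -0.649]
ft_force: [0.8, 0.6, -1.2]
width: 70.1
```

Request:
apply_moves --increments '[{"gripper": 80, "delta_pos": [0, 0, 0], "dr": [0.12, 0, 0]}, {"gripper": 80, "delta_pos": [0, 0, 0], "dr": [0.12, 0, 0]}, {"gripper": 80, "delta_pos": [0, 0, 0], "dr": [0.12, 0, 0]}, {"gripper": 80, "delta_pos": [0, 0, 0], "dr": [0.12, 0, 0]}, {"gripper": 80, "delta_pos": [0, 0, 0], "dr": [0.12, 0, 0]}]'

```text
t: 3.02
ee_pos: [504.9, -32.9, 193.3]
orientation: [1.104, 1.273, -1.105]
ft_force: [-0.1, 0.3, -0.2]
width: 69.9
```

Request:
apply_moves --increments '[{"gripper": 80, "delta_pos": [0, 0, 0], "dr": [0.12, 0, 0]}, {"gripper": 80, "delta_pos": [0, 0, 0], "dr": [0.12, 0, 0]}, {"gripper": 80, "delta_pos": [0, 0, 0], "dr": [0.11, 0, 0]}, {"gripper": 80, "delta_pos": [0, 0, 0], "dr": [0, 0, 0]}, {"gripper": 80, "delta_pos": [0, 0, 0], "dr": [0, 0, 0]}]'

```text
t: 3.43
ee_pos: [505.0, -33.0, 193.4]
orientation: [1.355, 1.108, -1.355]
ft_force: [-0.1, 0.3, -0.4]
width: 70.0
```

```bash
python3 - <<'E'
from h import *
yd=np.load('yd.npy');xd=[yd[1],-yd[0]]
need([512.5,-197.3,135],xd)
E
```

```text
pos [505.  -33.  193.4] delta_cm [ 5.84  3.99 15.96] turn [0.004 0.    0.   ] q [-0.09  0.25  1.89  0.    1.    0.11] F [-0.1  0.3 -0.4] M [-0.04   0.073 -0.027] w 70.0 t 3.43
```

Request:
apply_moves --increments '[{"gripper": 80, "delta_pos": [0, 0.8, 3.2], "dr": [0, 0, 0]}, {"gripper": 80, "delta_pos": [0, 0.8, 3.2], "dr": [0, 0, 0]}, {"gripper": 80, "delta_pos": [0, 0.8, 3.2], "dr": [0, 0, 0]}, {"gripper": 80, "delta_pos": [0, 0.8, 3.2], "dr": [0, 0, 0]}, {"gripper": 80, "delta_pos": [0, 0.8, 3.15], "dr": [0, 0, 0]}]'

```text
t: 3.85
ee_pos: [512.1, -198.7, 193.5]
orientation: [1.354, 1.109, -1.354]
ft_force: [0.8, 0.1, 0.1]
width: 70.0
```

Request:
apply_moves --increments '[{"gripper": 80, "delta_pos": [2, 0, 0], "dr": [0, 0, 0]}, {"gripper": 80, "delta_pos": [2, 0, 0], "dr": [0, 0, 0]}, {"gripper": 80, "delta_pos": [1.9, 0, 0], "dr": [0, 0, 0]}, {"gripper": 80, "delta_pos": [0, 0, 0], "dr": [0, 0, 0]}, {"gripper": 80, "delta_pos": [0, 0, 0], "dr": [0, 0, 0]}]'

```text
t: 4.27
ee_pos: [511.5, -197.0, 133.9]
orientation: [1.355, 1.11, -1.357]
ft_force: [0.2, -0.4, -0.6]
width: 70.2
```

```bash
python3 - <<'E'
from h import *
yd=np.load('yd.npy');xd=[yd[1],-yd[0]]
need([512.5,-197.3,53],xd)
b=look('side');save(cv2.resize(b['img'][130:350,220:460],None,fx=2.5,fy=2.5),'side1')
E
```

```text
pos [ 511.5 -197.   133.9] delta_cm [8.09 0.12 0.01] turn [ 0.003 -0.     0.002] q [-0.39  0.39  1.84  0.    0.91 -0.19] F [ 0.2 -0.4 -0.6] M [-0.033  0.053  0.043] w 70.2 t 4.27
```

View pics/side1.png

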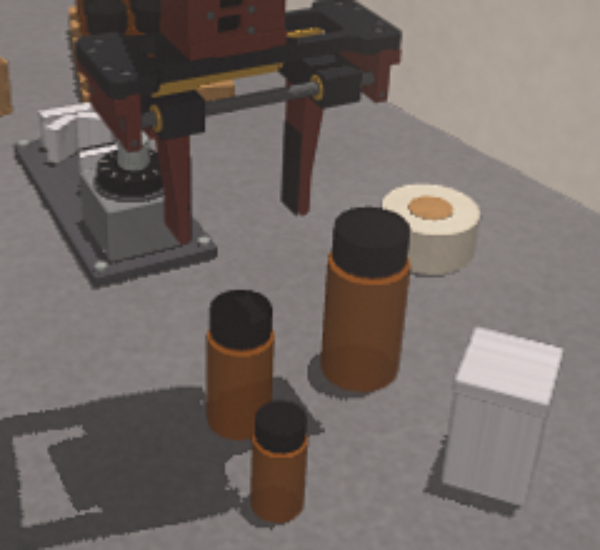

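The side view shows the gripper above and behind the middle jar (cap at crop (240,300)), with fingertips at crop (180,238) and (297,208). That looks a little too high or far back, so I'll check it numerically.

```bash
python3 - <<'E'
from h import *
b=load('side')
f=lambda p:((project(b,p)-[220,130])*2.5).round(0)
print('TCP',f([511.5,-197,133.9]),'tip mid',f([511.5,-197,126]),'captop',f([512,-197,96]))
C=cloud(b)
for u,v in((178,228),(186,228),(297,200),(291,180),(305,195),(240,310)): print((u,v),C[int(130+v/2.5),int(220+u/2.5)].round(1))
a=look('top');A=cloud(a)
save(cv2.resize(a['img'][150:320,320:520],None,fx=3,fy=3),'top1')
E
```

```text
TCP [235. 259.] tip mid [235. 269.] captop [235. 307.]
(178, 228) [ 465.8 -200.5  175.9]
(186, 228) [ 471.7 -199.7  173.4]
(297, 200) [ 544.2 -213.9  174. ]
(291, 180) [ 547.1 -204.7  182.9]
(305, 195) [ 551.1 -215.   175.7]
(240, 310) [ 511.9 -202.2   96.6]
```

View pics/top1.png

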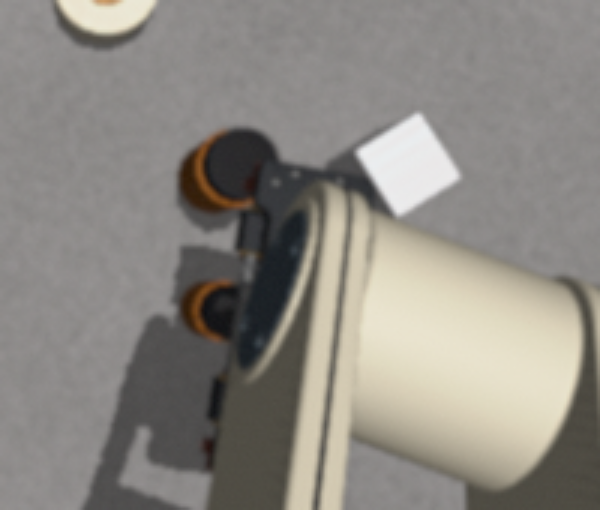

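```bash
python3 - <<'E'
from h import *
b=look('side');C=cloud(b);print(ctrl.get_obs()['ee_pos'])
m=(C[...,2]>112)&(C[...,2]<400)&(abs(C[...,0]-511)<75)&(abs(C[...,1]+197)<60)&(b['range_z']>0)
P=C[m];print(len(P))
for lo in range(112,260,8):
    q=P[(P[:,2]>=lo)&(P[:,2]<lo+8)]
    if len(q): print(lo,len(q),q.min(0).round(0),q.max(0).round(0))
save(cv2.resize(b['img'][130:330,220:460],None,fx=2.5,fy=2.5),'side2')
E
```

```text
[ 513.15358806 -197.44279143  135.80507621]
8753
160 28 [ 469. -217.  163.] [ 555. -183.  168.]
168 103 [ 468. -218.  168.] [ 554. -180.  176.]
176 97 [ 467. -217.  176.] [ 554. -180.  184.]
184 92 [ 468. -217.  184.] [ 554. -177.  192.]
192 105 [ 467. -218.  192.] [ 555. -180.  200.]
200 112 [ 466. -218.  200.] [ 556. -177.  208.]
208 117 [ 465. -218.  208.] [ 558. -178.  216.]
216 135 [ 463. -219.  216.] [ 558. -178.  224.]
224 125 [ 463. -218.  224.] [ 559. -179.  232.]
232 99 [ 461. -219.  232.] [ 560. -193.  240.]
240 71 [ 437. -245.  240.] [ 585. -150.  248.]
248 281 [ 436. -246.  248.] [ 585. -149.  256.]
256 650 [ 436. -246.  256.] [ 586. -150.  264.]
```

View pics/side2.png

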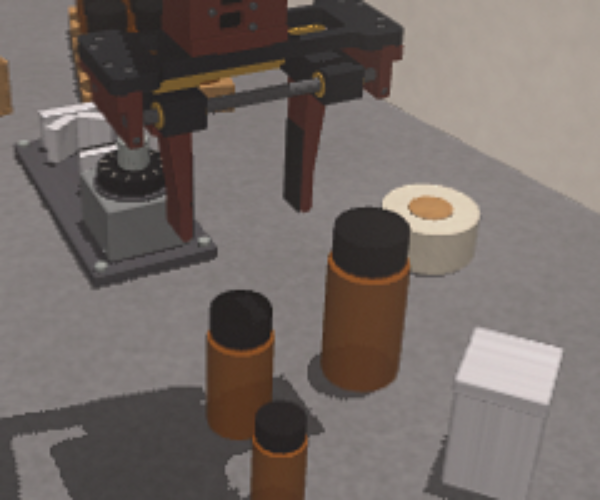

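The picture and the depth data agree that the fingertips are at z≈164, not the 127 that the reported TCP implies. x and y do agree. Going down around the jar is safe under either reading, so I'll lower a bit and compare again.

Request:
apply_moves --increments '[{"gripper": 80, "delta_pos": [1.5, 0, 0], "dr": [0, 0, 0]}, {"gripper": 80, "delta_pos": [1.5, 0, 0], "dr": [0, 0, 0]}, {"gripper": 80, "delta_pos": [1.0, 0, 0], "dr": [0, 0, 0]}, {"gripper": 80, "delta_pos": [0, 0, 0], "dr": [0, 0, 0]}, {"gripper": 80, "delta_pos": [0, 0, 0], "dr": [0, 0, 0]}]'

```text
t: 4.83
ee_pos: [512.4, -197.2, 94.9]
orientation: [1.357, 1.107, -1.357]
ft_force: [-0.5, -0.1, -0.1]
width: 70.4
```

```bash
cat >>h.py <<'E'
def tips(b,c,lo=100):
    """red-brown/dark finger points near c, lowest z"""
    C=cloud(b);m=(C[...,2]>lo)&(C[...,2]<230)&(abs(C[...,0]-c[0])<65)&(abs(C[...,1]-c[1])<50)&(b['range_z']>0)
    P=C[m]
    if len(P)<10: print('no points');return
    z0=np.sort(P[:,2])[5];q=P[P[:,2]<z0+40];print('tip z',z0.round(1),'box',q.min(0).round(1),q.max(0).round(1))
E
python3 - <<'E'
from h import *
yd=np.load('yd.npy');xd=[yd[1],-yd[0]]
need([512.5,-197.3,53],xd)
b=look('side');tips(b,[512,-197],100)
save(cv2.resize(b['img'][130:330,220:460],None,fx=2.5,fy=2.5),'side3')
E
```

```text
pos [ 512.4 -197.2   94.9] delta_cm [4.19 0.01 0.01] turn [ 0.001 -0.     0.   ] q [-0.39  0.45  1.87 -0.    0.83 -0.19] F [-0.5 -0.1 -0.1] M [-0.139  0.046 -0.013] w 70.4 t 4.83
tip z 124.4 box [ 465.5 -217.4  123. ] [ 555.1 -177.4  164.4]
```

Request:
apply_moves --increments '[{"gripper": 80, "delta_pos": [1.5, 0, 0], "dr": [0, 0, 0]}, {"gripper": 80, "delta_pos": [1.5, 0, 0], "dr": [0, 0, 0]}, {"gripper": 80, "delta_pos": [1.0, 0, 0], "dr": [0, 0, 0]}, {"gripper": 80, "delta_pos": [0, 0, 0], "dr": [0, 0, 0]}, {"gripper": 80, "delta_pos": [0, 0, 0], "dr": [0, 0, 0]}]'

```text
t: 5.3
ee_pos: [512.3, -197.3, 54.7]
orientation: [1.357, 1.107, -1.357]
ft_force: [-0.3, 0.4, -0.2]
width: 70.0
```

```bash
python3 - <<'E'
from h import *
yd=np.load('yd.npy');xd=[yd[1],-yd[0]]
need([512.5,-197.3,24],xd)
b=look('side');
C=cloud(b);save(cv2.resize(b['img'][150:350,220:460],None,fx=2.5,fy=2.5),'side4')
for s in(-1,1):
    c=np.array([512,-197])+s*44*np.array(xd)
    m=(C[...,2]>40)&(C[...,2]<180)&(np.hypot(C[...,0]-c[0],C[...,1]-c[1])<14)&(b['range_z']>0)
    print(s,m.sum(),np.sort(C[m][:,2])[:8].round(0))
E
```

```text
pos [ 512.3 -197.3   54.7] delta_cm [ 3.07  0.02 -0.  ] turn [ 0.001 -0.     0.   ] q [-0.39  0.51  1.88 -0.    0.75 -0.19] F [-0.3  0.4 -0.2] M [-0.087  0.016  0.003] w 70.0 t 5.3
-1 343 [84. 84. 85. 85. 85. 85. 85. 86.]
1 511 [83. 84. 84. 84. 84. 85. 85. 85.]
```

View pics/side4.png

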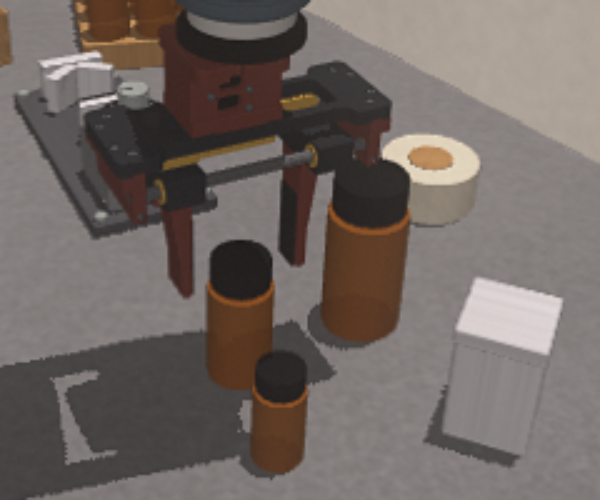

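The side view shows the open fingers straddling the middle jar: tips at crop (185,295) and (297,262), cap at (240,262). Depth puts the tips at 84 mm, about 29 mm above the reported TCP, so I'll set all heights by camera. I'm going down 28 mm more, which keeps the gripper body above the big jar, and gripping.

Request:
apply_moves --increments '[{"gripper": 80, "delta_pos": [1.4, 0, 0], "dr": [0, 0, 0]}, {"gripper": 80, "delta_pos": [1.4, 0, 0], "dr": [0, 0, 0]}, {"gripper": 80, "delta_pos": [0, 0, 0], "dr": [0, 0, 0]}, {"gripper": 80, "delta_pos": [0, 0, 0], "dr": [0, 0, 0]}, {"gripper": 40, "delta_pos": [0, 0, 0], "dr": [0, 0, 0]}]'

```text
t: 5.77
ee_pos: [512.9, -197.5, 27.6]
orientation: [1.357, 1.105, -1.356]
ft_force: [-1.0, -0.4, -0.3]
width: 66.4
```

Request:
apply_moves --increments '[{"gripper": 40, "delta_pos": [0, 0, 0], "dr": [0, 0, 0]}, {"gripper": 40, "delta_pos": [0, 0, 0], "dr": [0, 0, 0]}, {"gripper": 20, "delta_pos": [0, 0, 0], "dr": [0, 0, 0]}, {"gripper": 20, "delta_pos": [0, 0, 0], "dr": [0, 0, 0]}, {"gripper": 20, "delta_pos": [0, 0, 0], "dr": [0, 0, 0]}]'

```text
t: 6.18
ee_pos: [513.0, -197.5, 27.2]
orientation: [1.357, 1.105, -1.356]
ft_force: [0.3, 0.1, 3.3]
width: 44.7
```

```bash
python3 - <<'E'
from h import *
yd=np.load('yd.npy');xd=[yd[1],-yd[0]]
need([512.5,-197.3,24],xd)
b=look('side')
C=cloud(b);save(cv2.resize(b['img'][150:350,220:460],None,fx=2.5,fy=2.5),'side5')
m=(C[...,2]>20)&(C[...,2]<180)&(np.hypot(C[...,0]-512,C[...,1]+197)<23)
q=C[m];print('jar cloud top',np.sort(q[(q[:,2]<110)][:,2])[-5:])
E
```

```text
pos [ 513.  -197.5   27.2] delta_cm [ 0.32 -0.05 -0.01] turn [ 0.001  0.    -0.001] q [-0.39  0.56  1.89  0.    0.69 -0.19] F [0.3 0.1 3.3] M [-0.023  0.082  0.048] w 44.7 t 6.18
jar cloud top [ 98.13355878  98.13711038  98.66850503  99.09926454 100.75681507]
```

View pics/side5.png

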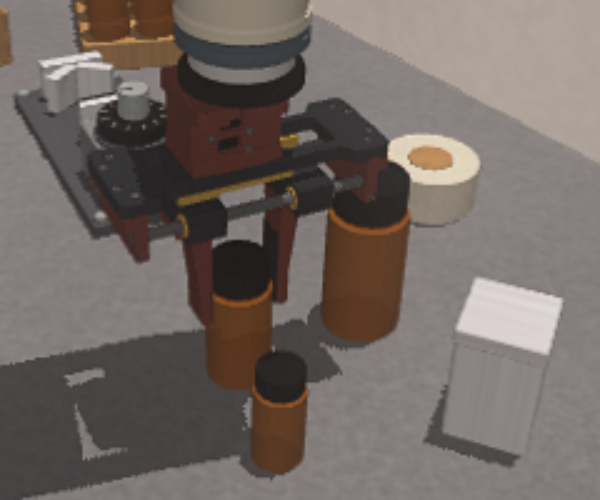

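Width is 44.7 mm, so the 45 mm glass is held, and the side view shows the fingers on the body just under the cap. Lifting.

Request:
apply_moves --increments '[{"gripper": 20, "delta_pos": [-1.5, 0, 0], "dr": [0, 0, 0]}, {"gripper": 20, "delta_pos": [-2.7, 0, 0], "dr": [0, 0, 0]}, {"gripper": 20, "delta_pos": [-3, 0, 0], "dr": [0, 0, 0]}, {"gripper": 20, "delta_pos": [-3, 0, 0], "dr": [0, 0, 0]}, {"gripper": 20, "delta_pos": [-3, 0, 0], "dr": [0, 0, 0]}]'

```text
t: 6.65
ee_pos: [511.3, -196.9, 159.2]
orientation: [1.357, 1.108, -1.358]
ft_force: [1.1, 0.2, -1.1]
width: 44.5
```

```bash
python3 - <<'E'
from h import *
yd=np.load('yd.npy');xd=[yd[1],-yd[0]]
need([597.5,155.7,157],xd)
E
```

```text
pos [ 511.3 -196.9  159.2] delta_cm [  0.24   1.33 -36.27] turn [ 0.001 -0.     0.002] q [-0.39  0.36  1.83  0.    0.96 -0.19] F [ 1.1  0.2 -1.1] M [-0.095  0.03   0.03 ] w 44.5 t 6.65
```

Request:
apply_moves --increments '[{"gripper": 20, "delta_pos": [0, 0.1, -1.5], "dr": [0, 0, 0]}, {"gripper": 20, "delta_pos": [0, 0.1, -2.7], "dr": [0, 0, 0]}, {"gripper": 20, "delta_pos": [0, 0.1, -2.7], "dr": [0, 0, 0]}, {"gripper": 20, "delta_pos": [0, 0.1, -2.7], "dr": [0, 0, 0]}, {"gripper": 20, "delta_pos": [0, 0.1, -2.7], "dr": [0, 0, 0]}]'

```text
t: 7.07
ee_pos: [541.4, -76.6, 158.2]
orientation: [1.357, 1.107, -1.358]
ft_force: [0.4, -0.4, -1.4]
width: 44.7
```

Request:
apply_moves --increments '[{"gripper": 20, "delta_pos": [0, 0.1, -2.7], "dr": [0, 0, 0]}, {"gripper": 20, "delta_pos": [0, 0.1, -2.7], "dr": [0, 0, 0]}, {"gripper": 20, "delta_pos": [0, 0.1, -2.7], "dr": [0, 0, 0]}, {"gripper": 20, "delta_pos": [0, 0.1, -2.7], "dr": [0, 0, 0]}, {"gripper": 20, "delta_pos": [0, 0.1, -2.7], "dr": [0, 0, 0]}]'

```text
t: 7.48
ee_pos: [573.4, 54.7, 158.0]
orientation: [1.356, 1.107, -1.359]
ft_force: [0.8, -0.6, -2.7]
width: 44.2
```

Request:
apply_moves --increments '[{"gripper": 20, "delta_pos": [0, 0.1, -2.7], "dr": [0, 0, 0]}, {"gripper": 20, "delta_pos": [0, 0.1, -2.7], "dr": [0, 0, 0]}, {"gripper": 20, "delta_pos": [0, 0.1, -2.7], "dr": [0, 0, 0]}, {"gripper": 20, "delta_pos": [0, 0, -2.1], "dr": [0, 0, 0]}, {"gripper": 20, "delta_pos": [0, 0, -0.2], "dr": [0, 0, 0]}]'

```text
t: 7.9
ee_pos: [598.0, 157.9, 158.0]
orientation: [1.356, 1.109, -1.355]
ft_force: [-0.2, -0.3, -2.6]
width: 44.4
```

```bash
python3 - <<'E'
from h import *
yd=np.load('yd.npy');xd=[yd[1],-yd[0]]
need([597.5,155.7,157],xd)
for n in('side','top'):
    b=look(n);C=cloud(b);p=ctrl.get_obs()['ee_pos']
    h=cv2.cvtColor(b['img'],cv2.COLOR_RGB2HSV)
    amber=(h[...,0]<15)&(h[...,1]>140)&(np.hypot(C[...,0]-p[0],C[...,1]-p[1])<40)&(C[...,2]>100)
    q=C[amber]; print(n,amber.sum()); 
    if len(q)>10: print(q.min(0).round(1),q.max(0).round(1))
    save(cv2.resize(b['img'][60:260,150:390] if n=='side' else b['img'][160:310,170:370],None,fx=2.5,fy=2.5),n+'6')
E
```

```text
pos [598.  157.9 158. ] delta_cm [ 0.1  -0.01  0.22] turn [ 0.003 -0.001  0.001] q [0.24 0.45 1.67 0.   1.02 0.44] F [-0.2 -0.3 -2.6] M [-0.094  0.068  0.063] w 44.4 t 7.9
side 608
[574.5 133.3 131.6] [618.1 160.2 208. ]
top 151
[573.8 122.9 141.7] [619.5 154.6 282.3]
```

View pics/side6.png

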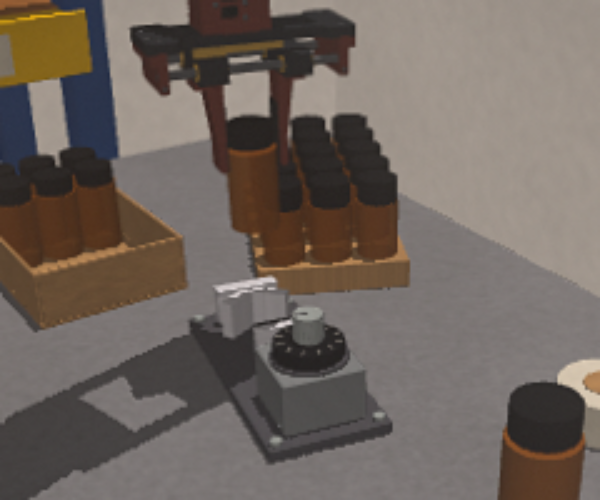

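```bash
python3 - <<'E'
from h import *
from scipy.optimize import least_squares
b=load('side');C=cloud(b);p=[598,158]
h=cv2.cvtColor(b['img'],cv2.COLOR_RGB2HSV)
m=(h[...,0]<15)&(h[...,1]>140)&(np.hypot(C[...,0]-p[0],C[...,1]-p[1])<32)&(C[...,2]>134)&(C[...,2]<172)
q=C[m]
for lo,hi in((134,153),(153,172)):
    w=q[(q[:,2]>lo)&(q[:,2]<hi)]
    f=least_squares(lambda c:np.hypot(w[:,0]-c[0],w[:,1]-c[1])-22.5,[598,158],loss='soft_l1');print(len(w),f.x.round(1))
# same for the seat side: knob and ring in the initial side view (same camera)
K=C[(np.hypot(C[...,0]-571.6,C[...,1]-30.6)<20)&(C[...,2]>85)&(C[...,2]<101)]
f=least_squares(lambda c:np.hypot(K[:,0]-c[0],K[:,1]-c[1])-13,[571,30],loss='soft_l1');print('knob side',len(K),f.x.round(1))
yd=np.load('yd.npy');print(f.x+130*yd)
a=load('top');A=cloud(a)
K=A[(np.hypot(A[...,0]-571.6,A[...,1]-30.6)<40)&(A[...,2]>72)&(A[...,2]<84)];print('ring top',len(K),((K.min(0)+K.max(0))/2).round(1))
# jaw pad position & vblock along yd in top view
c=np.array([571.6,30.6]);xd=np.array([yd[1],-yd[0]])
a0=ctrl
E
```

```text
147 [598.4 158. ]
148 [598.5 157.7]
knob side 90 [574.6  30.3]
[600.85394941 157.57228141]
ring top 460 [571.6  30.9  77.9]
```

Jar and seat agree to within 1–3 mm in both cameras. I'm shifting 3 mm toward −y and lowering to just above the base.

Request:
apply_moves --increments '[{"gripper": 20, "delta_pos": [1.5, 0, 0.3], "dr": [0, 0, 0]}, {"gripper": 20, "delta_pos": [2.5, 0, 0], "dr": [0, 0, 0]}, {"gripper": 20, "delta_pos": [2.5, 0, 0], "dr": [0, 0, 0]}, {"gripper": 20, "delta_pos": [2, 0, 0], "dr": [0, 0, 0]}, {"gripper": 20, "delta_pos": [1, 0, 0], "dr": [0, 0, 0]}]'

```text
t: 8.42
ee_pos: [595.1, 149.7, 60.8]
orientation: [1.355, 1.108, -1.362]
ft_force: [-0.6, -0.2, -1.7]
width: 44.6
```

Request:
apply_moves --increments '[{"gripper": 20, "delta_pos": [1, 0, 0], "dr": [0, 0, 0]}, {"gripper": 20, "delta_pos": [0.6, 0, 0], "dr": [0, 0, 0]}, {"gripper": 20, "delta_pos": [0, 0, 0], "dr": [0, 0, 0]}, {"gripper": 20, "delta_pos": [0, 0, 0], "dr": [0, 0, 0]}, {"gripper": 20, "delta_pos": [0, 0, 0], "dr": [0, 0, 0]}]'

```text
t: 8.83
ee_pos: [598.2, 151.8, 48.6]
orientation: [1.358, 1.105, -1.356]
ft_force: [-1.4, 0.7, -1.9]
width: 44.8
```

```bash
python3 - <<'E'
from h import *
yd=np.load('yd.npy');xd=[yd[1],-yd[0]]
need([597.4,155,39],xd)
for n in('top','side'):
  b=look(n)
  if n=='side': save(cv2.resize(b['img'][100:240,190:350],None,fx=4,fy=4),'side7')
E
```

```text
pos [598.2 151.8  48.6] delta_cm [ 0.96 -0.14 -0.29] turn [ 0.001 -0.001 -0.002] q [ 0.23  0.6   1.73 -0.    0.81  0.43] F [-1.4  0.7 -1.9] M [-0.049  0.064 -0.035] w 44.8 t 8.83
```

View pics/side7.png

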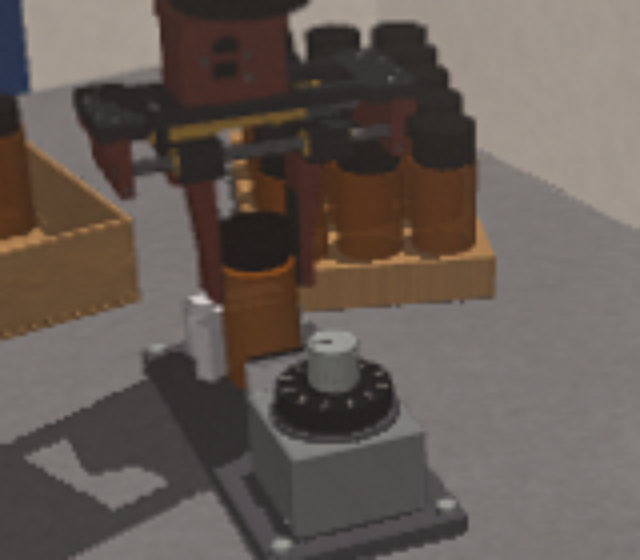

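The jar is between the V-block at crop (205,335) and the gear box, slightly above the base. The TCP reads a few mm further back than planned, so I'll re-read it before lowering.

```bash
python3 - <<'E'
from h import *
from scipy.optimize import least_squares
yd=np.load('yd.npy');xd=np.array([yd[1],-yd[0]])
need([597.4,155.3,39],xd)
b=look('side');need([597.4,155.3,39],xd);C=cloud(b);p=[598,154]
h=cv2.cvtColor(b['img'],cv2.COLOR_RGB2HSV)
m=(h[...,0]<15)&(h[...,1]>140)&(np.hypot(C[...,0]-p[0],C[...,1]-p[1])<32)&(C[...,2]>54)&(C[...,2]<95)
w=C[m];f=least_squares(lambda c:np.hypot(w[:,0]-c[0],w[:,1]-c[1])-22.5,p,loss='soft_l1');print(len(w),f.x.round(1),w[:,2].min())
K=C[(np.hypot(C[...,0]-571.6,C[...,1]-30.6)<20)&(C[...,2]>85)&(C[...,2]<101)]
g=least_squares(lambda c:np.hypot(K[:,0]-c[0],K[:,1]-c[1])-13,[571,30],loss='soft_l1').x;d=f.x-g;print('jar-knob along y',d@yd,'along x',d@xd)
a=load('top');A=cloud(a);D=A[...,:2]-np.array([571.6,30.6]);s=D@yd;l=D@xd
# jaw plate points (initial-like) in top view
J=(abs(l)<20)&(A[...,2]>44)&(A[...,2]<58)&(s>45)&(s<105);print('jaw along y',np.percentile(s[J],[2,50,98]) if J.sum() else None)
E
```

```text
pos [598.1 151.9  48.6] delta_cm [ 0.96 -0.14 -0.32] turn [ 0.001 -0.001 -0.002] q [ 0.23  0.6   1.73 -0.    0.81  0.43] F [-0.8  0.3 -1.3] M [-0.069  0.136  0.021] w 44.4 t 8.93
pos [598.  151.9  48.5] delta_cm [ 0.95 -0.13 -0.32] turn [ 0.001 -0.001 -0.001] q [ 0.23  0.6   1.73 -0.    0.81  0.43] F [ 0.8 -0.  -2. ] M [-0.058  0.053 -0.012] w 44.1 t 8.98
288 [598.6 151.5] 54.122428225333636
jar-knob along y 123.72984669737511 along x -0.8487725234192425
jaw along y [ 77.47481944  85.37933077 104.02933968]
```

Request:
apply_moves --increments '[{"gripper": 20, "delta_pos": [0, 0, -0.32], "dr": [0, 0, 0]}, {"gripper": 20, "delta_pos": [0.4, 0, 0], "dr": [0, 0, 0]}, {"gripper": 20, "delta_pos": [0.4, 0, 0], "dr": [0, 0, 0]}, {"gripper": 20, "delta_pos": [0, 0, 0], "dr": [0, 0, 0]}, {"gripper": 20, "delta_pos": [0, 0, 0], "dr": [0, 0, 0]}]'

```text
t: 9.4
ee_pos: [597.7, 154.9, 39.2]
orientation: [1.357, 1.107, -1.358]
ft_force: [0.4, -0.1, -2.1]
width: 44.6
```

Request:
apply_moves --increments '[{"gripper": 20, "delta_pos": [0.1, 0, 0], "dr": [0, 0, 0]}, {"gripper": 20, "delta_pos": [0, 0, 0], "dr": [0, 0, 0]}, {"gripper": 20, "delta_pos": [0, 0, 0], "dr": [0, 0, 0]}, {"gripper": 20, "delta_pos": [0, 0, 0], "dr": [0, 0, 0]}, {"gripper": 20, "delta_pos": [0, 0, 0], "dr": [0, 0, 0]}]'

```text
t: 9.82
ee_pos: [597.9, 154.9, 38.9]
orientation: [1.357, 1.106, -1.357]
ft_force: [-2.2, 1.6, 5.6]
width: 44.5
```

Request:
apply_moves --increments '[{"gripper": 20, "delta_pos": [0.06, 0, 0], "dr": [0, 0, 0]}, {"gripper": 20, "delta_pos": [0, 0, 0], "dr": [0, 0, 0]}, {"gripper": 20, "delta_pos": [0, 0, 0], "dr": [0, 0, 0]}, {"gripper": 20, "delta_pos": [0, 0, 0], "dr": [0, 0, 0]}, {"gripper": 20, "delta_pos": [0, 0, 0], "dr": [0, 0, 0]}]'

```text
t: 10.23
ee_pos: [598.0, 155.0, 38.9]
orientation: [1.357, 1.106, -1.357]
ft_force: [-2.9, 0.2, 9.9]
width: 44.1
```

It reached the base at the expected height, with contact force rising. Easing off and letting go.

Request:
apply_moves --increments '[{"gripper": 20, "delta_pos": [-0.08, 0, 0], "dr": [0, 0, 0]}, {"gripper": 20, "delta_pos": [0, 0, 0], "dr": [0, 0, 0]}, {"gripper": 65, "delta_pos": [0, 0, 0], "dr": [0, 0, 0]}, {"gripper": 65, "delta_pos": [0, 0, 0], "dr": [0, 0, 0]}, {"gripper": 65, "delta_pos": [0, 0, 0], "dr": [0, 0, 0]}]'

```text
t: 10.65
ee_pos: [598.1, 154.8, 38.6]
orientation: [1.357, 1.106, -1.357]
ft_force: [-0.6, -0.4, -0.2]
width: 56.7
```

Request:
apply_moves --increments '[{"gripper": 65, "delta_pos": [0, 0, 0], "dr": [0, 0, 0]}, {"gripper": 65, "delta_pos": [-1, 0, 0], "dr": [0, 0, 0]}, {"gripper": 65, "delta_pos": [-2, 0, 0], "dr": [0, 0, 0]}, {"gripper": 65, "delta_pos": [-3, 0, 0], "dr": [0, 0, 0]}, {"gripper": 65, "delta_pos": [-3, 0, 0], "dr": [0, 0, 0]}]'

```text
t: 11.07
ee_pos: [597.3, 154.7, 129.6]
orientation: [1.356, 1.107, -1.359]
ft_force: [1.3, 0.6, 0.3]
width: 57.0
```

```bash
python3 - <<'E'
from h import *
from scipy.optimize import least_squares
yd=np.load('yd.npy');xd=np.array([yd[1],-yd[0]])
b=look('side');C=cloud(b);p=[598,155]
need([571.6,30.6,140],xd)
h=cv2.cvtColor(b['img'],cv2.COLOR_RGB2HSV)
for lo,hi in((54,70),(70,84)):
    m=(h[...,0]<15)&(h[...,1]>140)&(np.hypot(C[...,0]-p[0],C[...,1]-p[1])<32)&(C[...,2]>lo)&(C[...,2]<hi)
    w=C[m];f=least_squares(lambda c:np.hypot(w[:,0]-c[0],w[:,1]-c[1])-22.5,p,loss='soft_l1');print(len(w),f.x.round(1))
m=(np.hypot(C[...,0]-598,C[...,1]-155)<30)&(C[...,2]<115);print('top z',np.percentile(C[m][:,2],[95,99]))
E
```

```text
pos [601.4 155.7 136.4] delta_cm [-0.41 -0.4  12.85] turn [ 0.001 -0.003 -0.007] q [0.23 0.48 1.69 0.   0.97 0.44] F [2.  0.6 4. ] M [ 0.022  0.033 -0.034] w 57.0 t 11.12
115 [599.  154.5]
99 [598.7 154.6]
top z [108.52402103 109.46458458]
```

The jar stands upright at the seat, about 3 mm short as intended, with its top at 108 mm. Moving over the knob.

Request:
apply_moves --increments '[{"gripper": 60, "delta_pos": [-0.5, 0, 2.2], "dr": [0, 0, 0]}, {"gripper": 60, "delta_pos": [0, 0, 2.8], "dr": [0, 0, 0]}, {"gripper": 60, "delta_pos": [0, 0, 2.8], "dr": [0, 0, 0]}, {"gripper": 60, "delta_pos": [0, 0, 2.8], "dr": [0, 0, 0]}, {"gripper": 60, "delta_pos": [0, 0, 2.0], "dr": [0, 0, 0]}]'

```text
t: 11.53
ee_pos: [572.2, 29.7, 134.5]
orientation: [1.357, 1.105, -1.357]
ft_force: [0.0, 0.7, 0.3]
width: 53.1
```

Request:
apply_moves --increments '[{"gripper": 60, "delta_pos": [0, 0, 0], "dr": [0, 0, 0]}, {"gripper": 60, "delta_pos": [0, 0, 0], "dr": [0, 0, 0]}, {"gripper": 60, "delta_pos": [0, 0, 0], "dr": [0, 0, 0]}, {"gripper": 60, "delta_pos": [0, 0, 0], "dr": [0, 0, 0]}, {"gripper": 60, "delta_pos": [0, 0, 0], "dr": [0, 0, 0]}]'

```text
t: 11.95
ee_pos: [572.9, 32.5, 133.8]
orientation: [1.356, 1.107, -1.356]
ft_force: [-0.4, 0.0, -0.3]
width: 52.5
```

```bash
python3 - <<'E'
from h import *
yd=np.load('yd.npy');xd=np.array([yd[1],-yd[0]])
need([571.8,30.6,74],xd)
b=look('side');need([571.8,30.6,74],xd);C=cloud(b)
save(cv2.resize(b['img'][60:260,190:390],None,fx=3,fy=3),'side8')
for s in(-1,1):
    c=np.array([571.8,30.6])+s*39*np.array(xd)
    m=(C[...,2]>108)&(C[...,2]<230)&(np.hypot(C[...,0]-c[0],C[...,1]-c[1])<20)
    q=C[m];z=np.sort(q[:,2])[4];q=q[q[:,2]<z+40];print(s,len(q),'tipz',z.round(1),q.min(0).round(1),q.max(0).round(1), 'x',np.percentile((q[:,:2]-[571.8,30.6])@xd,[3,97]).round(1))
E
```

```text
pos [572.9  32.5 133.8] delta_cm [ 5.98 -0.07  0.21] turn [ 0.002 -0.    -0.   ] q [0.04 0.42 1.79 0.   0.93 0.24] F [-0.4  0.  -0.3] M [-0.092  0.107  0.026] w 52.5 t 11.95
pos [572.8  32.4 133.8] delta_cm [ 5.98 -0.06  0.2 ] turn [ 0.002 -0.    -0.   ] q [0.04 0.42 1.79 0.   0.93 0.24] F [ 0.1 -0.1 -0.8] M [-0.081  0.078  0.01 ] w 52.7 t 12.0
-1 146 tipz 164.6 [533.9  25.6 162.2] [546.2  52.  204.5] x [-36.5 -25.8]
1 158 tipz 164.7 [596.6  12.8 163.1] [607.7  38.9 204.5] x [26.7 35.3]
```

View pics/side8.png

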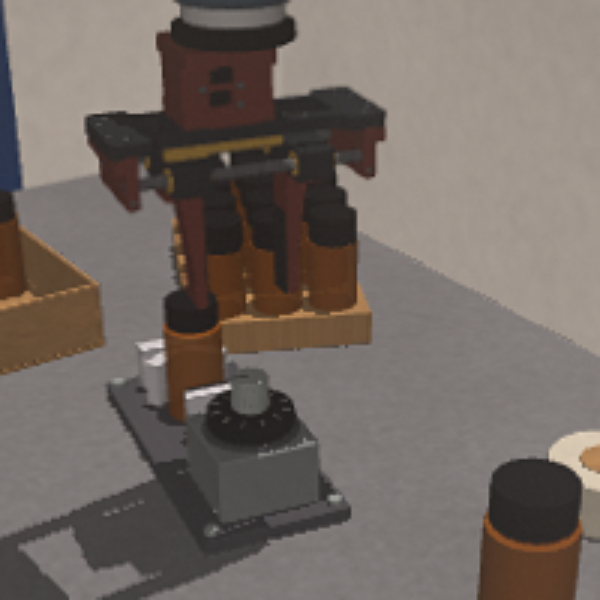

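The gripper hangs over the knob (knob at crop (250,390), jar upright at (193,350)) and the tips are at z≈164. Going down about 78 mm so the tips stop roughly 7 mm above the ring, then checking.

Request:
apply_moves --increments '[{"gripper": 60, "delta_pos": [1.5, 0, 0.2], "dr": [0, 0, 0]}, {"gripper": 60, "delta_pos": [2, 0, 0], "dr": [0, 0, 0]}, {"gripper": 60, "delta_pos": [2, 0, 0], "dr": [0, 0, 0]}, {"gripper": 60, "delta_pos": [1.2, 0, 0], "dr": [0, 0, 0]}, {"gripper": 60, "delta_pos": [0.4, 0, 0], "dr": [0, 0, 0]}]'

```text
t: 12.42
ee_pos: [570.9, 30.0, 60.7]
orientation: [1.355, 1.109, -1.359]
ft_force: [-0.8, 0.4, 0.4]
width: 52.7
```

Request:
apply_moves --increments '[{"gripper": 60, "delta_pos": [0.6, 0, 0], "dr": [0, 0, 0]}, {"gripper": 60, "delta_pos": [0, 0, 0], "dr": [0, 0, 0]}, {"gripper": 60, "delta_pos": [0, 0, 0], "dr": [0, 0, 0]}, {"gripper": 60, "delta_pos": [0, 0, 0], "dr": [0, 0, 0]}, {"gripper": 60, "delta_pos": [0, 0, 0], "dr": [0, 0, 0]}]'

```text
t: 12.83
ee_pos: [572.9, 29.5, 57.6]
orientation: [1.358, 1.105, -1.356]
ft_force: [-0.2, -0.9, 1.3]
width: 52.8
```

```bash
python3 - <<'E'
from h import *
yd=np.load('yd.npy');xd=np.array([yd[1],-yd[0]])
b=look('side');need([571.8,30.6,54.5],xd);C=cloud(b)
for s in(-1,1):
    c=np.array([571.8,30.6])+s*32*np.array(xd)
    m=(C[...,2]>60)&(C[...,2]<130)&(np.hypot(C[...,0]-c[0],C[...,1]-c[1])<15)
    q=C[m];h,e=np.histogram(q[:,2],np.arange(60,130,3));print(s,list(zip(e[:20].astype(int),h[:20])))
    w=q[q[:,2]>95];r=w[:,:2]-[571.8,30.6];print('x',np.percentile(r@xd,[3,97]).round(1),'y',np.percentile(r@yd,[3,97]).round(1))
# knob and ring in side view
for lo,hi,n in((101,106,'knobtop'),(86,100,'knob'),(76,82,'ring')):
    m=(C[...,2]>lo)&(C[...,2]<hi)&(np.hypot(C[...,0]-572,C[...,1]-30.6)<(17 if n!='ring' else 32));r=C[m][:,:2]-[571.8,30.6]
    print(n,m.sum(),'x',np.percentile(r@xd,[3,50,97]).round(1),'y',np.percentile(r@yd,[3,50,97]).round(1))
save(cv2.resize(b['img'][130:230,210:330],None,fx=5,fy=5,interpolation=cv2.INTER_CUBIC),'side9')
E
```

```text
pos [572.8  29.5  57.5] delta_cm [ 0.3  -0.12 -0.09] turn [ 0.001 -0.    -0.001] q [ 0.03  0.54  1.83 -0.    0.78  0.23] F [-0.3  0.1 -0.5] M [-0.099  0.111  0.013] w 52.7 t 12.88
-1 [(np.int64(60), np.int64(17)), (np.int64(63), np.int64(15)), (np.int64(66), np.int64(8)), (np.int64(69), np.int64(4)), (np.int64(72), np.int64(5)), (np.int64(75), np.int64(9)), (np.int64(78), np.int64(15)), (np.int64(81), np.int64(0)), (np.int64(84), np.int64(1)), (np.int64(87), np.int64(4)), (np.int64(90), np.int64(9)), (np.int64(93), np.int64(10)), (np.int64(96), np.int64(8)), (np.int64(99), np.int64(11)), (np.int64(102), np.int64(11)), (np.int64(105), np.int64(9)), (np.int64(108), np.int64(10)), (np.int64(111), np.int64(10)), (np.int64(114), np.int64(8)), (np.int64(117), np.int64(10))]
x [-36.2 -25.4] y [-13.9   8.8]
1 [(np.int64(60), np.int64(3)), (np.int64(63), np.int64(6)), (np.int64(66), np.int64(1)), (np.int64(69), np.int64(0)), (np.int64(72), np.int64(0)), (np.int64(75), np.int64(2)), (np.int64(78), np.int64(33)), (np.int64(81), np.int64(0)), (np.int64(84), np.int64(0)), (np.int64(87), np.int64(10)), (np.int64(90), np.int64(8)), (np.int64(93), np.int64(11)), (np.int64(96), np.int64(10)), (np.int64(99), np.int64(11)), (np.int64(102), np.int64(9)), (np.int64(105), np.int64(10)), (np.int64(108), np.int64(12)), (np.int64(111), np.int64(10)), (np.int64(114), np.int64(9)), (np.int64(117), np.int64(10))]
x [27.5 36.7] y [-13.2   6. ]
knobtop 65 x [-9.3  1.7 13.2] y [-13.   -2.8   9.9]
knob 76 x [-10.4  -0.8  14.2] y [-14.3 -10.5  -2.1]
ring 240 x [-24.8  -3.1  28.9] y [-29.  -11.5  22.9]
```

The tips are at ~86 mm, the ring top at 79 mm and the knob within ~1.5 mm of the finger centre. A small correction, 2.5 mm down, then close.

Request:
apply_moves --increments '[{"gripper": 60, "delta_pos": [0.25, 0.1, -0.1], "dr": [0, 0, 0]}, {"gripper": 60, "delta_pos": [0, 0, 0], "dr": [0, 0, 0]}, {"gripper": 60, "delta_pos": [0, 0, 0], "dr": [0, 0, 0]}, {"gripper": 10, "delta_pos": [0, 0, 0], "dr": [0, 0, 0]}, {"gripper": 10, "delta_pos": [0, 0, 0], "dr": [0, 0, 0]}]'

```text
t: 13.3
ee_pos: [573.4, 30.3, 54.3]
orientation: [1.357, 1.106, -1.357]
ft_force: [1.2, -0.4, 0.3]
width: 42.6
```

Request:
apply_moves --increments '[{"gripper": 10, "delta_pos": [0, 0, 0], "dr": [0, 0, 0]}, {"gripper": 10, "delta_pos": [0, 0, 0], "dr": [0, 0, 0]}, {"gripper": 10, "delta_pos": [0, 0, 0], "dr": [0, 0, 0]}, {"gripper": 10, "delta_pos": [0, 0, 0], "dr": [0, 0, 0]}, {"gripper": 10, "delta_pos": [0, 0, 0], "dr": [0, 0, 0]}]'

```text
t: 13.72
ee_pos: [573.9, 30.2, 54.3]
orientation: [1.358, 1.106, -1.356]
ft_force: [2.7, -1.5, -1.9]
width: 25.6
```

```bash
cat >>h.py <<'E'
def mz(n=1):
    o=ctrl.get_obs();R=Ro.from_rotvec(o['orientation']).as_matrix()
    print('Mtool',(R.T@o['moment']).round(3),'Ftool',(R.T@o['ft_force']).round(1),'yaw',np.arctan2(R[1,1],R[0,1]).round(4),'pos',o['ee_pos'].round(1),'w',round(o['width'],1),'q6',o['qpos'][5].round(4),'tau6',o['joint_torque'][5].round(4),'t',round(o['t'],2))
E
python3 -c "
from h import *
mz()"
```

```text
Mtool [-0.041 -0.23   0.35 ] Ftool [1.9 2.9 0.9] yaw -0.203 pos [573.9  30.2  54.3] w 25.6 q6 0.2351 tau6 -0.0026 t 13.72
```

Request:
apply_moves --increments '[{"gripper": 10, "delta_pos": [0, 0, 0], "dr": [0.05, 0, 0]}, {"gripper": 10, "delta_pos": [0, 0, 0], "dr": [0.05, 0, 0]}, {"gripper": 10, "delta_pos": [0, 0, 0], "dr": [0.05, 0, 0]}, {"gripper": 10, "delta_pos": [0, 0, 0], "dr": [0, 0, 0]}, {"gripper": 10, "delta_pos": [0, 0, 0], "dr": [0, 0, 0]}]'

```text
t: 14.13
ee_pos: [574.0, 30.2, 54.3]
orientation: [1.464, 1.021, -1.462]
ft_force: [3.8, -0.7, -4.0]
width: 25.1
```

```bash
python3 -c "
from h import *
mz()
for i in range(6):
    ctrl.get_image('side'); mz()
"
```

```text
Mtool [ 0.003 -0.134  0.61 ] Ftool [ 4.   3.8 -0.7] yaw -0.3517 pos [574.   30.2  54.3] w 25.1 q6 0.3837 tau6 0.1313 t 14.13
Mtool [ 0.032 -0.111  0.607] Ftool [ 3.5  4.2 -0.8] yaw -0.3516 pos [573.9  30.2  54.3] w 24.9 q6 0.3836 tau6 0.0218 t 14.18
Mtool [ 0.015 -0.1    0.719] Ftool [ 3.5  4.5 -0.1] yaw -0.3518 pos [574.   30.2  54.4] w 25.7 q6 0.3838 tau6 0.0148 t 14.23
Mtool [-0.04  -0.086  0.724] Ftool [ 3.3  5.5 -0.9] yaw -0.352 pos [574.   30.2  54.3] w 25.7 q6 0.384 tau6 0.0077 t 14.28
Mtool [-0.032 -0.096  0.734] Ftool [ 4.5  4.7 -0.4] yaw -0.3522 pos [574.   30.2  54.4] w 25.5 q6 0.3842 tau6 0.0098 t 14.33
Mtool [-0.06  -0.113  0.817] Ftool [4.2 5.  0.8] yaw -0.3523 pos [573.9  30.2  54.3] w 25.5 q6 0.3844 tau6 0.0033 t 14.38
Mtool [-0.017 -0.196  0.838] Ftool [4.4 5.1 0.1] yaw -0.3524 pos [573.9  30.2  54.3] w 25.4 q6 0.3844 tau6 0.0179 t 14.43
```

Request:
apply_moves --increments '[{"gripper": 10, "delta_pos": [0, 0, 0], "dr": [0.02, 0, 0]}, {"gripper": 10, "delta_pos": [0, 0, 0], "dr": [0.02, 0, 0]}, {"gripper": 10, "delta_pos": [0, 0, 0], "dr": [0.02, 0, 0]}, {"gripper": 10, "delta_pos": [0, 0, 0], "dr": [0.02, 0, 0]}, {"gripper": 10, "delta_pos": [0, 0, 0], "dr": [0.02, 0, 0]}]'

```text
t: 14.85
ee_pos: [574.0, 30.1, 54.4]
orientation: [1.535, 0.959, -1.533]
ft_force: [4.7, -1.5, -4.3]
width: 25.3
```

```bash
python3 -c "
from h import *
mz()
a0=load('top');A0=cloud(a0)
b0=load('side')
yd=np.load('yd.npy');xd=np.array([yd[1],-yd[0]])
b=look('side');mz()
for n,d in(('before',b0),('now',b)):
    C=cloud(d);r=C[...,:2]-np.array([572.8,30.2]);s=r@yd;l=r@xd
    m=(s>40)&(s<112)&(abs(l)<24)&(C[...,2]>40)&(C[...,2]<56);q=m&(d['img'].min(-1)>110)
    print(n,m.sum(),q.sum(),np.percentile(s[q],[3,50,97]).round(1) if q.sum() else '',np.percentile(s[m],[3,50,97]).round(1))
x=cv2.resize(np.hstack([b0['img'][150:240,215:300],b['img'][150:240,215:300]]),None,fx=4.5,fy=4.5,interpolation=cv2.INTER_CUBIC);save(x,'cmp');print(x.shape)
"
```

```text
Mtool [-0.182  0.062  0.86 ] Ftool [ 4.3  4.9 -0.8] yaw -0.4528 pos [574.   30.1  54.4] w 25.3 q6 0.4851 tau6 -0.0904 t 14.85
Mtool [-0.173  0.007  0.817] Ftool [ 4.   5.8 -0.1] yaw -0.4541 pos [574.   30.2  54.3] w 25.2 q6 0.4864 tau6 0.1274 t 14.9
before 86 34 [76.4 78.7 92. ] [ 76.1  87.1 111.7]
now 132 60 [77.9 80.9 90.4] [ 78.2  88.5 111.2]
(405, 765, 3)
```

View pics/cmp.png

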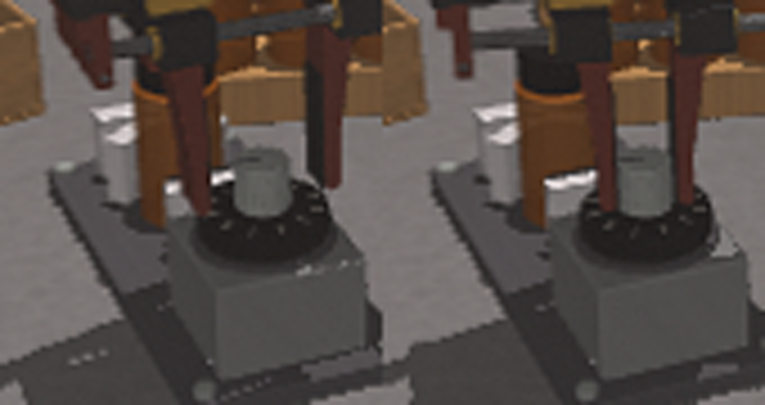

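The picture shows the white jaw edge moved towards the jar from left frame (185,185) to right frame (570,180); the fingers are above the ring, which looks unmoved. Depth gives about 2.3 mm of jaw travel for 0.25 rad, so the knob is turning. The slow-turn torque is about −0.18 N m. I'll go on in small equal steps.

```bash
cat >>h.py <<'E'
def avg(n=5):
    M=[];Fs=[]
    yd=np.load('yd.npy');xd=np.array([yd[1],-yd[0]])
    for i in range(n):
        if i: d=ctrl.get_image('side')
        o=ctrl.get_obs();R=Ro.from_rotvec(o['orientation']).as_matrix();M.append((R.T@o['moment'])[0]);Fs.append(R.T@o['ft_force'])
    C=cloud(d);r=C[...,:2]-np.array([572.8,30.2]);s=r@yd;l=r@xd
    m=(s>40)&(s<112)&(abs(l)<24)&(C[...,2]>40)&(C[...,2]<56)&(d['img'].min(-1)>110)
    print('Mx',np.round(M,3),'mean',np.mean(M).round(3),'F',np.mean(Fs,0).round(1),'yaw',np.arctan2(R[1,1],R[0,1]).round(4),'q6',o['qpos'][5].round(3),'w',round(o['width'],1),'jaw s',np.percentile(s[m],[5,25]).round(1) if m.sum() else '',m.sum(),'t',round(o['t'],2))
E
```

Request:
apply_moves --increments '[{"gripper": 10, "delta_pos": [0, 0, 0], "dr": [0.012, 0, 0]}, {"gripper": 10, "delta_pos": [0, 0, 0], "dr": [0.012, 0, 0]}, {"gripper": 10, "delta_pos": [0, 0, 0], "dr": [0.012, 0, 0]}, {"gripper": 10, "delta_pos": [0, 0, 0], "dr": [0.012, 0, 0]}, {"gripper": 10, "delta_pos": [0, 0, 0], "dr": [0.012, 0, 0]}]'

```text
t: 15.32
ee_pos: [574.0, 30.1, 54.3]
orientation: [1.576, 0.921, -1.575]
ft_force: [5.6, -2.0, -3.4]
width: 25.6
```

```bash
python3 -c "
from h import *
avg()"
```

```text
Mx [-0.202 -0.193 -0.167 -0.176 -0.168] mean -0.181 F [ 3.8  5.4 -1.1] yaw -0.512 q6 0.544 w 25.1 jaw s [79.6 81.1] 61 t 15.52
```

Request:
apply_moves --increments '[{"gripper": 10, "delta_pos": [0, 0, 0], "dr": [0.012, 0, 0]}, {"gripper": 10, "delta_pos": [0, 0, 0], "dr": [0.012, 0, 0]}, {"gripper": 10, "delta_pos": [0, 0, 0], "dr": [0.012, 0, 0]}, {"gripper": 10, "delta_pos": [0, 0, 0], "dr": [0.012, 0, 0]}, {"gripper": 10, "delta_pos": [0, 0, 0], "dr": [0.012, 0, 0]}]'

```text
t: 15.93
ee_pos: [574.1, 30.1, 54.4]
orientation: [1.618, 0.881, -1.616]
ft_force: [5.0, -1.9, -4.2]
width: 25.4
```

```bash
python3 -c "
from h import *
avg()"
```

```text
Mx [-0.199 -0.184 -0.225 -0.178 -0.163] mean -0.19 F [ 4.   5.1 -1.2] yaw -0.572 q6 0.604 w 25.0 jaw s [80.3 81.6] 64 t 16.13
```

Request:
apply_moves --increments '[{"gripper": 10, "delta_pos": [0, 0, 0], "dr": [0.012, 0, 0]}, {"gripper": 10, "delta_pos": [0, 0, 0], "dr": [0.012, 0, 0]}, {"gripper": 10, "delta_pos": [0, 0, 0], "dr": [0.012, 0, 0]}, {"gripper": 10, "delta_pos": [0, 0, 0], "dr": [0.012, 0, 0]}, {"gripper": 10, "delta_pos": [0, 0, 0], "dr": [0.012, 0, 0]}]'

```text
t: 16.55
ee_pos: [574.1, 30.1, 54.3]
orientation: [1.659, 0.84, -1.657]
ft_force: [5.1, -2.2, -3.7]
width: 25.4
```

```bash
python3 -c "
from h import *
avg()"
```

```text
Mx [-0.191 -0.196 -0.205 -0.157 -0.152] mean -0.18 F [ 4.   5.6 -1.5] yaw -0.632 q6 0.664 w 25.5 jaw s [80.4 81.7] 61 t 16.75
```

Request:
apply_moves --increments '[{"gripper": 10, "delta_pos": [0, 0, 0], "dr": [0.012, 0, 0]}, {"gripper": 10, "delta_pos": [0, 0, 0], "dr": [0.012, 0, 0]}, {"gripper": 10, "delta_pos": [0, 0, 0], "dr": [0.012, 0, 0]}, {"gripper": 10, "delta_pos": [0, 0, 0], "dr": [0.012, 0, 0]}, {"gripper": 10, "delta_pos": [0, 0, 0], "dr": [0.012, 0, 0]}]'

```text
t: 17.17
ee_pos: [574.1, 30.1, 54.3]
orientation: [1.699, 0.797, -1.697]
ft_force: [5.0, -2.2, -4.1]
width: 25.5
```

```bash
python3 -c "
from h import *
avg()"
```

```text
Mx [-0.216 -0.218 -0.189 -0.202 -0.138] mean -0.193 F [ 3.9  5.4 -1.1] yaw -0.6919 q6 0.724 w 25.3 jaw s [80.4 82.4] 61 t 17.37
```

Request:
apply_moves --increments '[{"gripper": 10, "delta_pos": [0, 0, 0], "dr": [0.012, 0, 0]}, {"gripper": 10, "delta_pos": [0, 0, 0], "dr": [0.012, 0, 0]}, {"gripper": 10, "delta_pos": [0, 0, 0], "dr": [0.012, 0, 0]}, {"gripper": 10, "delta_pos": [0, 0, 0], "dr": [0.012, 0, 0]}, {"gripper": 10, "delta_pos": [0, 0, 0], "dr": [0.012, 0, 0]}]'

```text
t: 17.78
ee_pos: [574.1, 30.1, 54.4]
orientation: [1.739, 0.753, -1.737]
ft_force: [5.0, -2.1, -4.6]
width: 25.3
```

```bash
python3 -c "
from h import *
avg()"
```

```text
Mx [-0.192 -0.231 -0.119 -0.157 -0.17 ] mean -0.174 F [ 4.2  5.7 -2.2] yaw -0.752 q6 0.784 w 25.3 jaw s [81.7 83.1] 59 t 17.98
```

Request:
apply_moves --increments '[{"gripper": 10, "delta_pos": [0, 0, 0], "dr": [0.012, 0, 0]}, {"gripper": 10, "delta_pos": [0, 0, 0], "dr": [0.012, 0, 0]}, {"gripper": 10, "delta_pos": [0, 0, 0], "dr": [0.012, 0, 0]}, {"gripper": 10, "delta_pos": [0, 0, 0], "dr": [0.012, 0, 0]}, {"gripper": 10, "delta_pos": [0, 0, 0], "dr": [0.012, 0, 0]}]'

```text
t: 18.4
ee_pos: [574.1, 30.1, 54.4]
orientation: [1.778, 0.707, -1.776]
ft_force: [5.5, -2.1, -4.3]
width: 25.5
```

```bash
python3 -c "
from h import *
avg()"
```

```text
Mx [-0.248 -0.199 -0.201 -0.114 -0.175] mean -0.187 F [ 4.1  5.7 -2.2] yaw -0.8119 q6 0.844 w 25.1 jaw s [81.8 84.6] 62 t 18.6
```

Request:
apply_moves --increments '[{"gripper": 10, "delta_pos": [0, 0, 0], "dr": [0.012, 0, 0]}, {"gripper": 10, "delta_pos": [0, 0, 0], "dr": [0.012, 0, 0]}, {"gripper": 10, "delta_pos": [0, 0, 0], "dr": [0.012, 0, 0]}, {"gripper": 10, "delta_pos": [0, 0, 0], "dr": [0.012, 0, 0]}, {"gripper": 10, "delta_pos": [0, 0, 0], "dr": [0.012, 0, 0]}]'

```text
t: 19.02
ee_pos: [574.2, 30.0, 54.4]
orientation: [1.818, 0.661, -1.815]
ft_force: [5.9, -2.2, -4.1]
width: 25.3
```

```bash
python3 -c "
from h import *
avg()"
```

```text
Mx [-0.253 -0.222 -0.176 -0.199 -0.174] mean -0.205 F [ 4.   5.4 -2.6] yaw -0.872 q6 0.904 w 25.1 jaw s [83.  85.2] 66 t 19.22
```

Request:
apply_moves --increments '[{"gripper": 10, "delta_pos": [0, 0, 0], "dr": [0.012, 0, 0]}, {"gripper": 10, "delta_pos": [0, 0, 0], "dr": [0.012, 0, 0]}, {"gripper": 10, "delta_pos": [0, 0, 0], "dr": [0.012, 0, 0]}, {"gripper": 10, "delta_pos": [0, 0, 0], "dr": [0.012, 0, 0]}, {"gripper": 10, "delta_pos": [0, 0, 0], "dr": [0.012, 0, 0]}]'

```text
t: 19.63
ee_pos: [574.2, 30.0, 54.4]
orientation: [1.856, 0.612, -1.853]
ft_force: [5.3, -2.7, -5.3]
width: 25.2
```

```bash
python3 -c "
from h import *
avg()"
```

```text
Mx [-0.278 -0.191 -0.173 -0.2   -0.136] mean -0.196 F [ 4.2  5.7 -2.8] yaw -0.9319 q6 0.964 w 25.0 jaw s [84.  85.6] 66 t 19.83
```

```bash
cat >>h.py <<'E'
def jar():
    from scipy.optimize import least_squares
    b=look('side');C=cloud(b);p=[598,155];h=cv2.cvtColor(b['img'],cv2.COLOR_RGB2HSV);yd=np.load('yd.npy')
    m=(h[...,0]<15)&(h[...,1]>140)&(np.hypot(C[...,0]-p[0],C[...,1]-p[1])<32)&(C[...,2]>56)&(C[...,2]<84)
    w=C[m];f=least_squares(lambda c:np.hypot(w[:,0]-c[0],w[:,1]-c[1])-22.5,p,loss='soft_l1');print('jar',len(w),f.x.round(1),'along y from knob',((f.x-[572.8,30.2])@yd).round(1))
E
python3 -c "
from h import *
jar()"
```

```text
jar 151 [599.1 156.1] along y from knob 128.6
```

Request:
apply_moves --increments '[{"gripper": 10, "delta_pos": [0, 0, 0], "dr": [0.012, 0, 0]}, {"gripper": 10, "delta_pos": [0, 0, 0], "dr": [0.012, 0, 0]}, {"gripper": 10, "delta_pos": [0, 0, 0], "dr": [0.012, 0, 0]}, {"gripper": 10, "delta_pos": [0, 0, 0], "dr": [0.012, 0, 0]}, {"gripper": 10, "delta_pos": [0, 0, 0], "dr": [0.012, 0, 0]}]'

```text
t: 20.3
ee_pos: [574.2, 30.0, 54.4]
orientation: [1.894, 0.562, -1.891]
ft_force: [5.4, -3.0, -4.6]
width: 25.5
```

```bash
python3 -c "
from h import *
avg();jar()"
```

```text
Mx [-0.236 -0.154 -0.171 -0.176 -0.158] mean -0.179 F [ 4.1  5.5 -3.4] yaw -0.9919 q6 1.024 w 25.7 jaw s [85.1 86. ] 67 t 20.5
jar 156 [599.7 156.6] along y from knob 129.2
```

The pad is now pushing the jar along (127 → 129.2 mm from the knob axis, V contact expected near 130). One step at a time from here.

Request:
apply_moves --increments '[{"gripper": 10, "delta_pos": [0, 0, 0], "dr": [0.012, 0, 0]}, {"gripper": 10, "delta_pos": [0, 0, 0], "dr": [0.012, 0, 0]}, {"gripper": 10, "delta_pos": [0, 0, 0], "dr": [0.012, 0, 0]}, {"gripper": 10, "delta_pos": [0, 0, 0], "dr": [0.012, 0, 0]}, {"gripper": 10, "delta_pos": [0, 0, 0], "dr": [0.012, 0, 0]}]'

```text
t: 20.97
ee_pos: [574.2, 30.0, 54.4]
orientation: [1.931, 0.511, -1.928]
ft_force: [5.0, -2.4, -4.6]
width: 25.3
```

```bash
python3 -c "
from h import *
avg();jar()"
```

```text
Mx [-0.283 -0.223 -0.203 -0.168 -0.228] mean -0.221 F [ 4.4  4.8 -3.3] yaw -1.0519 q6 1.084 w 25.4 jaw s [85.5 86.6] 65 t 21.17
jar 158 [599.1 157.8] along y from knob 130.3
```

Request:
apply_moves --increments '[{"gripper": 10, "delta_pos": [0, 0, 0], "dr": [0, 0, 0]}, {"gripper": 10, "delta_pos": [0, 0, 0], "dr": [0, 0, 0]}, {"gripper": 10, "delta_pos": [0, 0, 0], "dr": [0.012, 0, 0]}, {"gripper": 10, "delta_pos": [0, 0, 0], "dr": [0.012, 0, 0]}, {"gripper": 10, "delta_pos": [0, 0, 0], "dr": [0.012, 0, 0]}]'

```text
t: 21.63
ee_pos: [574.2, 30.0, 54.4]
orientation: [1.953, 0.479, -1.95]
ft_force: [5.5, -2.6, -3.7]
width: 25.5
```

```bash
python3 -c "
from h import *
avg(6);jar()"
```

```text
Mx [-0.289 -0.238 -0.217 -0.213 -0.212 -0.175] mean -0.224 F [ 4.4  5.3 -3.6] yaw -1.0878 q6 1.12 w 25.3 jaw s [85.7 86.5] 67 t 21.88
jar 156 [599.8 157.7] along y from knob 130.4
```

Request:
apply_moves --increments '[{"gripper": 10, "delta_pos": [0, 0, 0], "dr": [0, 0, 0]}, {"gripper": 10, "delta_pos": [0, 0, 0], "dr": [0, 0, 0]}, {"gripper": 10, "delta_pos": [0, 0, 0], "dr": [0.012, 0, 0]}, {"gripper": 10, "delta_pos": [0, 0, 0], "dr": [0.012, 0, 0]}, {"gripper": 10, "delta_pos": [0, 0, 0], "dr": [0.012, 0, 0]}]'

```text
t: 22.35
ee_pos: [574.2, 29.9, 54.3]
orientation: [1.975, 0.447, -1.972]
ft_force: [5.6, -2.6, -4.6]
width: 24.9
```

```bash
python3 -c "
from h import *
avg(5);jar()"
```

```text
Mx [-0.312 -0.206 -0.224 -0.221 -0.213] mean -0.235 F [ 4.5  5.4 -3.6] yaw -1.1239 q6 1.156 w 25.4 jaw s [86.1 87.9] 68 t 22.55
jar 164 [599.7 157.7] along y from knob 130.3
```

Contact evidence (torque rise 0.05–0.09 N m, plus the jar stopping at 130.3) puts the force around 4–7 N. I'm adding 0.05 rad, about +4.5 N.

Request:
apply_moves --increments '[{"gripper": 10, "delta_pos": [0, 0, 0], "dr": [0.01, 0, 0]}, {"gripper": 10, "delta_pos": [0, 0, 0], "dr": [0.01, 0, 0]}, {"gripper": 10, "delta_pos": [0, 0, 0], "dr": [0.01, 0, 0]}, {"gripper": 10, "delta_pos": [0, 0, 0], "dr": [0.01, 0, 0]}, {"gripper": 10, "delta_pos": [0, 0, 0], "dr": [0.01, 0, 0]}]'

```text
t: 23.02
ee_pos: [574.2, 30.0, 54.4]
orientation: [2.005, 0.402, -2.002]
ft_force: [6.0, -2.5, -4.7]
width: 25.3
```

```bash
python3 -c "
from h import *
avg(8);jar()"
```

```text
Mx [-0.331 -0.255 -0.244 -0.259 -0.261 -0.293 -0.259 -0.237] mean -0.267 F [ 4.7  5.1 -3.8] yaw -1.1737 q6 1.206 w 25.7 jaw s [86.8 88.6] 67 t 23.37
jar 160 [599.5 157.8] along y from knob 130.4
```

Rise of about 0.085–0.12 N m means roughly 7–10 N. One last 0.015 rad, then re-read.

Request:
apply_moves --increments '[{"gripper": 10, "delta_pos": [0, 0, 0], "dr": [0, 0, 0]}, {"gripper": 10, "delta_pos": [0, 0, 0], "dr": [0, 0, 0]}, {"gripper": 10, "delta_pos": [0, 0, 0], "dr": [0.005, 0, 0]}, {"gripper": 10, "delta_pos": [0, 0, 0], "dr": [0.005, 0, 0]}, {"gripper": 10, "delta_pos": [0, 0, 0], "dr": [0.005, 0, 0]}]'

```text
t: 23.83
ee_pos: [574.2, 29.9, 54.4]
orientation: [2.013, 0.388, -2.01]
ft_force: [5.0, -3.2, -4.6]
width: 25.4
```

```bash
python3 -c "
from h import *
avg(8);jar()"
```

```text
Mx [-0.351 -0.243 -0.299 -0.231 -0.281 -0.273 -0.276 -0.304] mean -0.282 F [ 4.7  5.4 -3.9] yaw -1.1886 q6 1.221 w 25.4 jaw s [87.7 89.1] 68 t 24.18
jar 160 [599.5 158. ] along y from knob 130.5
```

The rise is now about 0.095–0.1 N m, or 8–10 N. Releasing the knob and rising straight up.

Request:
apply_moves --increments '[{"gripper": 50, "delta_pos": [0, 0, 0], "dr": [0, 0, 0]}, {"gripper": 50, "delta_pos": [0, 0, 0], "dr": [0, 0, 0]}, {"gripper": 50, "delta_pos": [0, 0, 0], "dr": [0, 0, 0]}, {"gripper": 50, "delta_pos": [0, 0, 0], "dr": [0, 0, 0]}, {"gripper": 50, "delta_pos": [0, 0, 0], "dr": [0, 0, 0]}]'

```text
t: 24.65
ee_pos: [573.0, 30.4, 54.2]
orientation: [2.012, 0.388, -2.014]
ft_force: [-0.5, 0.4, -0.2]
width: 43.8
```

Request:
apply_moves --increments '[{"gripper": 50, "delta_pos": [-1, 0, 0], "dr": [0, 0, 0]}, {"gripper": 50, "delta_pos": [-2, 0, 0], "dr": [0, 0, 0]}, {"gripper": 50, "delta_pos": [-3, 0, 0], "dr": [0, 0, 0]}, {"gripper": 50, "delta_pos": [-3, 0, 0], "dr": [0, 0, 0]}, {"gripper": 50, "delta_pos": [-3, 0, 0], "dr": [0, 0, 0]}]'

```text
t: 25.07
ee_pos: [573.0, 30.3, 176.1]
orientation: [2.013, 0.388, -2.014]
ft_force: [-0.2, 0.3, -0.1]
width: 43.6
```

Request:
apply_moves --increments '[{"gripper": 50, "delta_pos": [0, 0, 0], "dr": [0, 0, 0]}, {"gripper": 50, "delta_pos": [0, 0, 0], "dr": [0, 0, 0]}, {"gripper": 50, "delta_pos": [0, 0, 0], "dr": [0, 0, 0]}, {"gripper": 50, "delta_pos": [0, 0, 0], "dr": [0, 0, 0]}, {"gripper": 50, "delta_pos": [0, 0, 0], "dr": [0, 0, 0]}]'

```text
t: 25.48
ee_pos: [572.4, 30.3, 172.9]
orientation: [2.01, 0.388, -2.016]
ft_force: [-0.8, -0.3, 0.3]
width: 43.8
```

```bash
python3 -c "
from h import *
avg(2);jar();mz()
b=load('side')
C=cloud(b);m=(np.hypot(C[...,0]-599,C[...,1]-157)<30)&(C[...,2]<115);print('top z',np.percentile(C[m][:,2],[95,99]).round(1))
save(cv2.resize(b['img'][60:240,190:350],None,fx=3.3,fy=3.3,interpolation=cv2.INTER_CUBIC),'end')
"
```

```text
Mx [-0.033 -0.013] mean -0.023 F [-0.1  0.3  0.8] yaw -1.1901 q6 1.222 w 44.2 jaw s [87.4 88.4] 96 t 25.53
jar 195 [599.9 158.1] along y from knob 130.7
Mtool [ 0.011 -0.138 -0.053] Ftool [-0.2 -0.3 -0.2] yaw -1.19 pos [572.7  30.2 173.1] w 43.9 q6 1.222 tau6 -0.0002 t 25.58
top z [108.7 109.6]
```

```bash
python3 -c "
from workcell import ctrl
print(ctrl.close_job())"
```

```text
the job is handed in; nothing more can be done
None
```

I stood the middle-sized jar (the 96 mm one) in the clamp about 3 mm short of its seat and let it go. I then closed the jaw with the inner knob by about 0.99 rad and handed the job in at about 25.6 s with the hand clear; no verdict was given.

**Last checks:**
- **Nip force:** the knob torque had risen about 0.095 N m over free turning, which I read as roughly 8–10 N. Single readings scattered by about ±0.03 N m, and some estimates along the way disagreed, between 7 and 10 N. I did not measure the force again after letting go of the knob.
- **Jar:** its top is at 109 mm. It stands about 130.5 mm from the knob axis, where the nominal seat is 130 mm, and it stopped moving there against the V-block. Upright was judged from its height and an earlier fit, not from a final tilt measurement.
- **Hand:** the wrist force reads zero and the fingers are well above everything.

**What disagreed or was not checked:**
- **Fingertip height:** the cameras showed the fingertips about 37 mm higher than the reported TCP height implies. I set heights by camera, and the jar touched down at the height this predicted.
- **Side camera:** it placed the knob about 3 mm off in x compared with the top camera.
- **Outer ring:** I kept the fingertips about 4–5 mm above it. Its mark was not measured at the end, because the picture limit stopped the final look.

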